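Take a chilled specimen carrier out from under the trough covers

ROBOT

A 7-joint arm with a two-finger parallel gripper is mounted at the origin on the work surface. World frame = base frame: x ahead of the robot, y to its left, z up, the work surface at z = 0. Lengths are in m, angles in rad, forces in N, time in s.
With the tool pointing down it reaches from about 0.425 to 0.875 m from the base axis. Payload 9.9 kg.
Tool frame: the origin (TCP) lies on the centre line of the jaws, within the pads' length; the fingertips stand 11 mm ahead of it and the grasp point (between the pads) lies 8 mm behind it; z points along the fingers, y is the direction in which the jaws open and shut (so a half turn about z gives the same grasp; the last joint's range is limited). The gripper opens to 85 mm and grips with 20 to 120 N. Pads are 22 mm wide; open, the fingers measure 114 mm over their backs; the gripper's body (76 mm by 85 mm) begins 54 mm behind the grasp point. The pads swing forward as they close: fully open they stand 13 mm farther back than shut.
Start: joints at [-1.269, 0.576, 0.025, 1.437, -0.015, 1.129, -0.057], TCP at [0.254, 0.625, 0.242] pointing down, gripper open.
Joint ranges: [-2.76, 2.76], [-0.34, 2.15], [-1.52, 1.57], [0.19, 2.46], [-1.09, 4.23], [0.17, 1.99], [-2.82, 2.82]. Speed limits (rad/s): [2.22, 2.22, 3.01, 3.01, 3.14, 3.14, 3.14].

INTERFACE

Orientations are given as a unit quaternion [x, y, z, w].
In Python, from cell import telemetry, vision, ctrl gives the robot as it stands.
- The arm moves only by the tool carry_out, never from a script. Its argument "targets" is a list of rows, each an object of numbers: "tx", "ty", "tz": the shift along the world's x, y, z in m; "rx", "ry", "rz": the turn, a rotation vector about the world's x, y, z in rad; "fingers": the closure, from -1 (fully open) to 1 (shut), so that 0 is half open. A call has exactly 8 rows; each row is the pose to reach, as a shift and turn from the pose commanded when the call began; what a row does not reach only later rows make up. A row lasts 1/10 s, in which the tool goes at most 50 mm and 8.59 degrees, less where a joint would pass 70% of its speed; a pose out of reach is approached as far as the arm can. A call with a gripper value outside its range is refused whole. The fingers move at their own pace and stop on an object; "squeeze" is the grip in N (left out, the last holds). Time passes only in rows, so rows that repeat a pose let the fingers close, or fill a call up. It gives the time, the measured TCP pose, the force and the opening at its end, in the units of the state.
- telemetry.get_obs(): the state, without advancing time (a new reading comes with each control period).
- vision.get_image(name): name is "scene" or "top"; returns a dict with "frame" (480x640x3 uint8, blue, green, red), "fx", "fy", "cx", "cy" (pixels), "distortion" ([k1, k2, p1, p2, k3] as OpenCV has them; the pictures are not rectified), "cam_to_world" (4x4, takes a point from camera to world coordinates). Camera axes: x right, y down, z forward; pixel columns grow to the right and rows downward; lengths in m; the calibration is good to about 2 mm. A picture is of the moment at which its call begins. There is no depth.
- ctrl.close_job(): hands the job in, once; it reports no verdict.
The state is a dict: "time_s": time; "joint_positions": joint angles; "dq": joint speeds; "effort": joint torques, N m; "ee_pos": TCP position; "eef_rot": TCP orientation; "wrist_force": force on the tool from outside, world axes, zero at the start; "moment": the same for the moment, N m; "gripper_width": opening from 0.0 (shut) to 1.0 (fully open).
Only numpy, scipy, OpenCV 4.12 (cv2) and the standard library are available. Lean on these libraries where they do the work, as an engineer would, in place of code of your own. Each camera call takes 0.05 s, during which the arm holds its last target. There are 200 camera calls.

TASK

Take the carrier with the T-grip out of the cooling trough for testing: first lift off the two covers that hold it down and lay them flat in the steel tray, then set the carrier down gently, upright and square, in the nest of the impact stand, and only then put both covers back on the trough, each where it came from. Leave the third cover, the carrier with the round knob, the jar and the dial gauge as they are, and keep the T-grip carrier upright all the while.

Things in the scene. Friction and masses are not known exactly. Their poses are not given: they have to be found in the camera images.
- cover_near_grip (a point): Near cover: loose grey plate 84 mm along x, 140 along y, 10 thick, lying on the trough's rim at the end near the robot. Point: middle of its black bow handle's bar, 34 mm above the plate's underside, over its centre. The bar runs along x, 34 mm long, 12 thick (y), 12 high, on two posts (12 thick): pinch it across y. 0.14-0.26 kg.
- cover_mid_grip (a point): Middle cover, the narrow one: loose grey plate 64 mm along x, 140 along y, 10 thick, lying on the trough's rim between the two stems. Point: middle of its black bow handle's bar, 34 mm above the plate's underside, over its centre. The bar runs along x, 34 mm long, 12 thick (y), 12 high, on two posts (12 thick): pinch it across y. 0.14-0.26 kg.
- cover_far_grip (a point): Far cover: loose grey plate 84 mm along x, 140 along y, 10 thick, lying on the trough's rim at the end far from the robot. Point: middle of its black bow handle's bar, 34 mm above the plate's underside, over its centre. The bar runs along x, 34 mm long, 12 thick (y), 12 high, on two posts (12 thick): pinch it across y. 0.14-0.26 kg.
- carrier_t_grip (a point): T-grip carrier, upright on the well's floor: black bar grip 12 mm (x), 40 (y), 26 high, pinch it either way; steel foot 66 (x) x 70 (y) x 8 mm, clamp with white test bars, 12 mm stem; loose, 133 mm high, 0.32-0.48 kg. Point: middle of the grip, 120 mm above the foot's underside. Stands 52 mm to the near or far side of the trough's centre; the two covers beside its stem overlap its foot by 13 mm each.
- carrier_round_grip (a point): Round-knob carrier, at the other of the two places in the well: black round knob 22 mm in diameter, 26 high; steel foot 66 (x) x 70 (y) x 8 mm, clamp with white test bars, 12 mm stem; loose, 133 mm high, 0.4 kg. Point: middle of the grip, 120 mm above the foot's underside.
- trough: White cooling trough, fixed, 350 (x) x 170 (y) mm, rim 90 high; open well 280 x 100, its floor 20 above the bench; control end 75 high beyond +x. Origin: well's centre at bench height; x along the well, away from the robot. Covers lie square across it in a row, centres at about x -114, 0, +114 mm; carriers at x -52 and +52, stems in the 40 mm slots between covers.
- tray: Steel tray, fixed, 260 (x) x 190 (y) mm, inside 252 x 182, floor 4 mm above the bench, rim 14 high (17 at the rolled edge). Origin: centre of its underside, at bench height. Left or right of the trough. An 84 mm and a 64 mm cover fit flat in it next to each other along x.
- nest (a point): Centre of the floor of the nest on the white impact stand (fixed, across the trough from the tray): black recess with dark rim, 90 (x) x 94 (y) mm inside, rim 7 high, floor 14 mm above the bench; the foot fits with 12 mm to spare each side, x along x. Parked impact head behind it from 80 mm on +x, 114 mm above the bench.
- jar: Bystander: closed glass jar, white lid, 64 mm diameter, 85 high, loose, beyond the work. Origin: centre of its underside.
- gauge: Bystander: small dial thickness gauge on a steel foot of 50 x 60 mm, 100 high, loose, beyond the work. Origin: centre of its underside.
There are look-alikes about, which are no part of the job. What is shaped like the part that bears cover_far_grip but blue or red is not meant.

How it is judged:
On the way, in this order (a step that is already met when the one before it is completed fails the run):
1. the two covers that hold the T-grip carrier down lie flat in the tray, the carrier still standing in the trough (((x of carrier_round_grip in the frame of trough above 0 m and x of cover_near_grip in the frame of tray between -0.1 and 0.1 m and y of cover_near_grip in the frame of tray between -0.05 and 0.05 m and z of cover_near_grip in the frame of tray below 0.044 m and angle between cover_near_grip's own z axis and vertical below 0.06 rad) or (x of carrier_round_grip in the frame of trough below 0 m and x of cover_far_grip in the frame of tray between -0.1 and 0.1 m and y of cover_far_grip in the frame of tray between -0.05 and 0.05 m and z of cover_far_grip in the frame of tray below 0.044 m and angle between cover_far_grip's own z axis and vertical below 0.06 rad)) and x of cover_mid_grip in the frame of tray between -0.1 and 0.1 m and y of cover_mid_grip in the frame of tray between -0.05 and 0.05 m and z of cover_mid_grip in the frame of tray below 0.044 m and angle between cover_mid_grip's own z axis and vertical below 0.06 rad and distance of carrier_t_grip from where it was at the start of the episode below 0.03 m), for 0.2 s.
2. the T-grip carrier stands seated in the nest, both covers still in the tray (horizontal distance between carrier_t_grip and nest below 0.015 m and z of carrier_t_grip in the frame of nest below 0.124 m and angle between each of carrier_t_grip, cover_mid_grip's own z axis and vertical below 0.06 rad and angle between the x axis of carrier_t_grip and the x axis of nest, either way round below 0.25 rad and ((x of carrier_round_grip in the frame of trough above 0 m and x of cover_near_grip in the frame of tray between -0.1 and 0.1 m and y of cover_near_grip in the frame of tray between -0.05 and 0.05 m and z of cover_near_grip in the frame of tray below 0.044 m and angle between cover_near_grip's own z axis and vertical below 0.06 rad) or (x of carrier_round_grip in the frame of trough below 0 m and x of cover_far_grip in the frame of tray between -0.1 and 0.1 m and y of cover_far_grip in the frame of tray between -0.05 and 0.05 m and z of cover_far_grip in the frame of tray below 0.044 m and angle between cover_far_grip's own z axis and vertical below 0.06 rad)) and x of cover_mid_grip in the frame of tray between -0.1 and 0.1 m and y of cover_mid_grip in the frame of tray between -0.05 and 0.05 m and z of cover_mid_grip in the frame of tray below 0.044 m), for 0.2 s.
At the end, for the whole second after the job is handed in: T-grip carrier on the nest's floor within 15 mm of its centre, upright (3.4 deg), square (14 deg); every cover flat on the trough within 15 mm of its start and square (8.5 deg); round-knob carrier upright within 20 mm of its start; all at rest (horizontal distance between carrier_t_grip and nest below 0.015 m and z of carrier_t_grip in the frame of nest below 0.124 m and angle between each of carrier_t_grip, cover_near_grip, cover_mid_grip, cover_far_grip, carrier_round_grip's own z axis and vertical below 0.06 rad and angle between the x axis of carrier_t_grip and the x axis of nest, either way round below 0.25 rad and distance of each of cover_near_grip, cover_mid_grip, cover_far_grip from where it was at the start of the episode below 0.015 m and angle between the x axis of each of cover_near_grip, cover_mid_grip, cover_far_grip and the x axis of trough, either way round below 0.15 rad and distance of carrier_round_grip from where it was at the start of the episode below 0.02 m and linear speed of each of cover_near, cover_mid, cover_far, carrier_t, carrier_round below 0.02 m/s); the robot touches nothing.
It fails at once if the third cover, which does not hold the T-grip carrier down, is moved by more than 20 mm ((x of carrier_round_grip in the frame of trough above 0 m and distance of cover_far_grip from where it was at the start of the episode above 0.02 m) or (x of carrier_round_grip in the frame of trough below 0 m and distance of cover_near_grip from where it was at the start of the episode above 0.02 m)).
It fails at once if the round-knob carrier is moved by more than 25 mm (distance of carrier_round_grip from where it was at the start of the episode above 0.025 m).
It fails at once if the T-grip carrier is tipped by more than 34 deg (angle between carrier_t_grip's own z axis and vertical above 0.6 rad).
It fails at once if the T-grip carrier is dropped or slammed into the nest (over 0.5 m/s within 40 mm of its floor) (horizontal distance between carrier_t_grip and nest below 0.06 m and z of carrier_t_grip in the frame of nest below 0.16 m and linear speed of carrier_t above 0.5 m/s).
It fails at once if the jar or the gauge is moved by more than 30 mm (distance of any of jar, gauge from where it was at the start of the episode above 0.03 m).
It also fails if it takes over 133 s, if anything falls off the work surface, if the arm or the gripper's body presses on something with over 40 N, if the wrist force passes 120 N, or if a joint passes its speed limit or range.

## Working session

There is one attempt and no reset: what is moved stays moved. The work goes in short steps, Python scripts to look and compute and a tool call to move; the robot and the scene stay as the last step left them, time stands still between calls to the robot, and variables do not carry over. Pictures are saved under pics/ and viewed, about 12 in all and at most 16, crops included, and the job is handed in when it is done.

Besides the shell and the picture viewer there is one more tool, called after "Request:" as name(argument=value, ...), one argument or row to a line, values as JSON. carry_out: Moves the arm, as the interface text tells. Its arguments: {"type":"object","properties":{"targets":{"type":"array"},"squeeze":{"type":"number"}},"required":["targets"]}

```bash
mkdir -p pics && ls
python3 - <<'E'
from cell import telemetry, vision
import cv2,numpy as np,pickle
print(telemetry.get_obs())
for n in("scene","top"):
    r=vision.get_image(n); cv2.imwrite(f"pics/{n}0.png",r["frame"]); pickle.dump(r,open(f"{n}0.pkl","wb"))
    print(n,{k:np.round(r[k],4).tolist() for k in r if k!="frame"})
E
```

```text
pics
{'time_s': 0.0, 'joint_positions': array([-1.2688444 ,  0.57655541,  0.02485027,  1.43791462, -0.01500564,
        1.12900511, -0.05652486]), 'dq': array([-0.0002458 ,  0.001074  , -0.0006589 ,  0.00015142, -0.0005806 ,
       -0.00061783, -0.00174542]), 'effort': array([-4.35956945e-04, -7.65764737e+01,  2.25027703e+00, -2.85990912e+01,
        1.52582367e-02,  1.24561045e-02, -2.59313390e-05]), 'ee_pos': array([0.25380265, 0.62499099, 0.24142479]), 'eef_rot': array([ 1.91681490e-01,  9.81456818e-01, -8.40463428e-04, -1.19362433e-04]), 'wrist_force': array([ 0.24818471, -0.27657896, -0.14478607]), 'moment': array([-0.01506508, -0.02087026, -0.01774702]), 'gripper_width': 0.9970991250326118}
scene {'fx': 617.6253, 'fy': 617.6253, 'cx': 313.4655, 'cy': 244.5304, 'distortion': [0.0741, 0.0, 0.0, 0.0, 0.0], 'cam_to_world': [[0.8163, 0.3371, -0.469, 1.0623], [0.5775, -0.4937, 0.6502, -0.7664], [-0.0124, -0.8016, -0.5977, 0.8556], [0.0, 0.0, 0.0, 1.0]]}
top {'fx': 468.9836, 'fy': 468.9836, 'cx': 329.2914, 'cy': 239.3406, 'distortion': [-0.118, 0.0, 0.0, 0.0, 0.0], 'cam_to_world': [[-0.0014, -0.9863, 0.165, 0.3562], [-0.9998, -0.0017, -0.0182, 0.0266], [0.0182, -0.165, -0.9861, 1.0], [0.0, 0.0, 0.0, 1.0]]}
```

View pics/scene0.png

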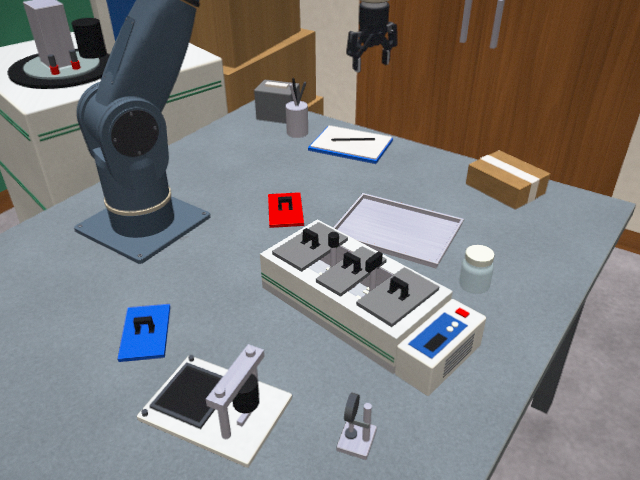

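View pics/top0.png

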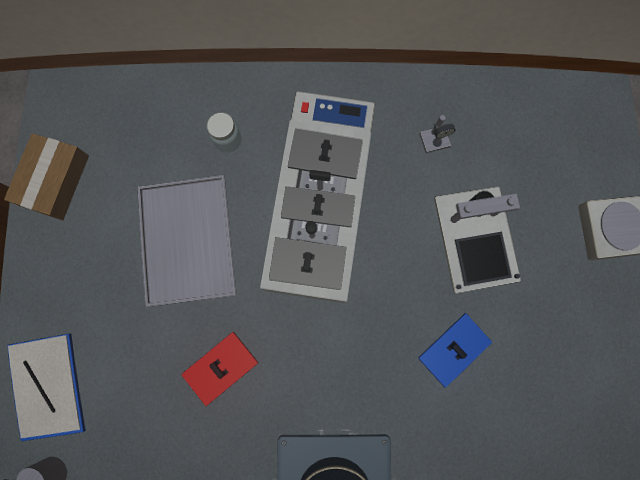

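The T-grip carrier is at the far place (top view ~(320,175)) and the round knob at the near one (311,228). So the covers to lift are the middle and far ones, with the tray at +y and the nest at -y. Next I measure.

```bash
cat > h.py <<'E'
import cv2,numpy as np,pickle
from cell import telemetry, vision
def load(n): return pickle.load(open(n,"rb"))
def ray(r,uv):
    K=np.array([[r["fx"],0,r["cx"]],[0,r["fy"],r["cy"]],[0,0,1]])
    p=cv2.undistortPoints(np.float64(uv).reshape(-1,1,2),K,np.float64(r["distortion"])).reshape(-1,2)
    T=np.array(r["cam_to_world"]); d=np.c_[p,np.ones(len(p))]@T[:3,:3].T
    return T[:3,3],d
def onz(r,uv,z):
    o,d=ray(r,uv); return o+d*((z-o[2])/d[:,2])[:,None]
def proj(r,P):
    K=np.array([[r["fx"],0,r["cx"]],[0,r["fy"],r["cy"]],[0,0,1]]);T=np.linalg.inv(np.array(r["cam_to_world"]))
    return cv2.projectPoints(np.float64(P).reshape(-1,3),cv2.Rodrigues(T[:3,:3])[0],T[:3,3],K,np.float64(r["distortion"]))[0].reshape(-1,2)
def blobs(r,mask,z,box,amin=100):
    """min-area rects (in world, at height z) of blobs in pixel box x0,y0,x1,y1"""
    x0,y0,x1,y1=box; m=np.zeros_like(mask); m[y0:y1,x0:x1]=mask[y0:y1,x0:x1]
    out=[]
    for c in cv2.findContours(m,cv2.RETR_EXTERNAL,cv2.CHAIN_APPROX_NONE)[0]:
        if cv2.contourArea(c)<amin: continue
        w=onz(r,c.reshape(-1,2),z)[:,:2]
        (cx,cy),(a,b),t=cv2.minAreaRect(np.float32(w*1000))
        out.append((round(cx,1),round(cy,1),round(a,1),round(b,1),round(t,1),cv2.boundingRect(c)))
    return out
E
python3 - <<'E'
from h import *
r=load("top0.pkl");f=r["frame"]
hsv=cv2.cvtColor(f,cv2.COLOR_BGR2HSV)
for n,(u,v) in dict(cover=(300,155),cover2=(295,206),handle=(324,150),trough=(283,200),bench=(400,300),nest=(484,258),nestrim=(460,236),stand=(447,220),tray=(180,240),trayrim=(142,220)).items(): print(n,hsv[v,u],f[v,u])
crop=f[80:310,120:535]
cv2.imwrite("pics/crop1.png",cv2.resize(f[85:305,255:385],None,fx=2.7,fy=2.7,interpolation=cv2.INTER_CUBIC))
cv2.imwrite("pics/crop2.png",cv2.resize(f[180:300,425:530],None,fx=4,fy=4,interpolation=cv2.INTER_CUBIC))
E
```

```text
cover [ 0  0 96] [96 96 96]
cover2 [  0   0 102] [102 102 102]
handle [120  12  44] [44 42 42]
trough [90  3 86] [86 86 85]
bench [103  25  91] [91 87 82]
nest [90  7 35] [35 35 34]
nestrim [ 90   2 156] [156 156 155]
stand [ 60   2 152] [151 152 151]
tray [120  18 126] [126 117 117]
trayrim [150   8  61] [61 59 61]
```

View pics/crop1.png

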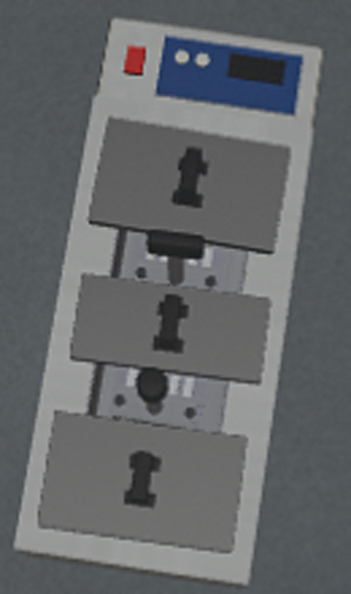

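View pics/crop2.png

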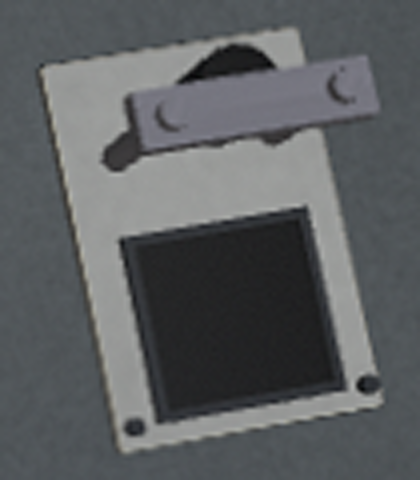

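Run:
```python
from h import *
r=load("top0.pkl");f=r["frame"];hsv=cv2.cvtColor(f,cv2.COLOR_BGR2HSV);S,V=hsv[...,1],hsv[...,2]
o=lambda m,k=5:cv2.morphologyEx(m.astype(np.uint8),cv2.MORPH_OPEN,np.ones((k,k)))
cov=cv2.morphologyEx(((S<=6)&(V>80)&(V<125)).astype(np.uint8),cv2.MORPH_CLOSE,np.ones((3,3)))
print("covers z.1");[print(b) for b in blobs(r,o(cov),.1,(265,120,370,292),500)]
hm=((V<60)).astype(np.uint8)
print("handles z.13");[print(b) for b in blobs(r,hm,.13,(265,130,370,285),25)]
nest=o((V<50),3);print("nest floor z.014/.021");[print(b) for z in(.014,.021) for b in blobs(r,nest,z,(445,225,520,290),500)]
nest=o((V<105)&(S<60),3);print("nest+rim z.021");[print(b) for b in blobs(r,nest,.021,(450,232,516,288),800)]
tr=o((np.abs(hsv[...,0].astype(int)-125)<25)&(V>75)&(S<40),5);print("tray z.004, .017");[print(b) for z in(.004,.017) for b in blobs(r,tr,z,(125,165,250,315),2000)]
wh=o((V>128),3);print("trough z.09");[print(b) for b in blobs(r,wh,.09,(250,120,390,310),500)]
```

```text
covers z.1
(461.3, 52.4, 141.2, 86.3, 82.2, (269, 237, 77, 53))
(573.7, 32.8, 140.8, 64.2, 82.1, (281, 186, 74, 40))
(683.9, 18.8, 141.3, 84.4, 80.2, (288, 129, 74, 48))
handles z.13
(459.5, 52.0, 19.3, 36.1, 82.4, (301, 252, 13, 20))
(524.5, 45.1, 25.0, 18.9, 0.2, (306, 221, 11, 14))
(569.5, 32.1, 19.4, 40.7, 82.2, (312, 194, 13, 21))
(631.8, 19.8, 38.6, 113.1, 9.4, (294, 168, 62, 20))
(678.2, 18.2, 20.7, 43.4, 81.6, (319, 140, 13, 22))
nest floor z.014/.021
(481.1, -324.7, 90.8, 95.9, 9.4, (459, 235, 50, 48))
(480.2, -322.2, 90.2, 95.2, 9.4, (459, 235, 50, 48))
nest+rim z.021
(479.7, -320.6, 102.1, 107.9, 9.5, (455, 232, 57, 54))
tray z.004, .017
(511.0, 297.1, 309.3, 232.6, 5.2, (142, 174, 108, 141))
(509.0, 293.6, 305.3, 229.5, 5.2, (142, 174, 108, 141))
trough z.09
(586.5, 32.5, 169.9, 376.1, 81.4, (261, 120, 111, 181))
```

Run:
```python
from h import *
r=load("top0.pkl");f=r["frame"];hsv=cv2.cvtColor(f,cv2.COLOR_BGR2HSV);H,S,V=cv2.split(hsv)
o=lambda m,k=5:cv2.morphologyEx(m.astype(np.uint8),cv2.MORPH_OPEN,np.ones((k,k)))
for h in(112,115):
  tr=o((H>h)&(H<150)&(V>70)&(S>8),3)
  for z in(.004,.017):print("tray",h,z,blobs(r,tr,z,(125,165,250,315),2000))
print("corners z.017",np.round(onz(r,[(138,186),(224,176),(236,295),(146,306)],.017)*1000).tolist())
b=o((f[...,0]>120)&(f[...,1]>120)&(S<20),3);print("jar lid",blobs(r,b,.085,(200,105,245,150),100))
```

```text
tray 112 0.004 [(522.6, 321.4, 267.3, 195.6, 7.4, (142, 175, 94, 132))]
tray 112 0.017 [(520.4, 317.6, 263.8, 193.1, 7.4, (142, 175, 94, 132))]
tray 115 0.004 [(523.2, 317.5, 266.7, 187.4, 7.6, (142, 175, 94, 131))]
tray 115 0.017 [(521.0, 313.7, 263.2, 185.0, 7.6, (142, 175, 94, 131))]
corners z.017 [[639.0, 429.0, 17.0], [661.0, 238.0, 17.0], [402.0, 204.0, 17.0], [378.0, 395.0, 17.0]]
jar lid [(751.8, 238.2, 53.3, 51.5, 89.6, (207, 113, 26, 24))]
```

Request:
carry_out(
  targets=[
    {"tx": 0.027, "ty": -0.038, "rz": 0.03, "fingers": -1},
    {"tx": 0.054, "ty": -0.076, "rz": 0.06, "fingers": -1},
    {"tx": 0.081, "ty": -0.114, "rz": 0.09, "fingers": -1},
    {"tx": 0.108, "ty": -0.152, "rz": 0.12, "fingers": -1},
    {"tx": 0.135, "ty": -0.19, "rz": 0.15, "fingers": -1},
    {"tx": 0.162, "ty": -0.228, "rz": 0.18, "fingers": -1},
    {"tx": 0.189, "ty": -0.266, "rz": 0.21, "fingers": -1},
    {"tx": 0.216, "ty": -0.304, "rz": 0.236, "fingers": -1},
  ],
  squeeze=40,
)

```text
schema error: expected keys tx, ty, tz, rx, ry, rz, fingers
```

Request:
carry_out(
  targets=[
    {"tx": 0.027, "ty": -0.038, "tz": 0, "rx": 0, "ry": 0, "rz": 0.03, "fingers": -1},
    {"tx": 0.054, "ty": -0.076, "tz": 0, "rx": 0, "ry": 0, "rz": 0.06, "fingers": -1},
    {"tx": 0.081, "ty": -0.114, "tz": 0, "rx": 0, "ry": 0, "rz": 0.09, "fingers": -1},
    {"tx": 0.108, "ty": -0.152, "tz": 0, "rx": 0, "ry": 0, "rz": 0.12, "fingers": -1},
    {"tx": 0.135, "ty": -0.19, "tz": 0, "rx": 0, "ry": 0, "rz": 0.15, "fingers": -1},
    {"tx": 0.162, "ty": -0.228, "tz": 0, "rx": 0, "ry": 0, "rz": 0.18, "fingers": -1},
    {"tx": 0.189, "ty": -0.266, "tz": 0, "rx": 0, "ry": 0, "rz": 0.21, "fingers": -1},
    {"tx": 0.216, "ty": -0.304, "tz": 0, "rx": 0, "ry": 0, "rz": 0.236, "fingers": -1},
  ],
  squeeze=40,
)

```text
time_s: 0.9
ee_pos: [0.4707, 0.3196, 0.2421]
eef_rot: [0.074, 0.997, -0.0, -0.0]
wrist_force: [1.0, 0.3, 0.8]
gripper_width: 0.999
```

Request:
carry_out(
  targets=[
    {"tx": 0.03, "ty": -0.043, "tz": 0, "rx": 0, "ry": 0, "rz": 0, "fingers": -1},
    {"tx": 0.06, "ty": -0.086, "tz": 0, "rx": 0, "ry": 0, "rz": 0, "fingers": -1},
    {"tx": 0.09, "ty": -0.129, "tz": 0, "rx": 0, "ry": 0, "rz": 0, "fingers": -1},
    {"tx": 0.12, "ty": -0.172, "tz": 0, "rx": 0, "ry": 0, "rz": 0, "fingers": -1},
    {"tx": 0.15, "ty": -0.215, "tz": 0, "rx": 0, "ry": 0, "rz": 0, "fingers": -1},
    {"tx": 0.18, "ty": -0.258, "tz": -0.02, "rx": 0, "ry": 0, "rz": 0, "fingers": -1},
    {"tx": 0.214, "ty": -0.302, "tz": -0.03, "rx": 0, "ry": 0, "rz": 0, "fingers": -1},
    {"tx": 0.214, "ty": -0.302, "tz": -0.04, "rx": 0, "ry": 0, "rz": 0, "fingers": -1},
  ],
)

```text
time_s: 1.7
ee_pos: [0.6859, 0.0137, 0.2017]
eef_rot: [0.077, 0.997, -0.001, 0.001]
wrist_force: [-0.5, -0.1, -0.1]
gripper_width: 1.0
```

Run:
```python
from h import *
from scipy.spatial.transform import Rotation as R
s=telemetry.get_obs();print(s["ee_pos"],s["eef_rot"]);y=R.from_quat(s["eef_rot"]).apply([0,1,0]);print(np.degrees(np.arctan2(y[1],y[0])),s["joint_positions"])
r=vision.get_image("scene");cv2.imwrite("pics/s1.png",cv2.resize(r["frame"][180:380,240:500],None,fx=3,fy=3))
```

```text
[0.68589735 0.01369794 0.20171576] [ 7.72791064e-02  9.97008460e-01 -1.28177168e-03  6.53319540e-04]
81.1355139018086 [-0.11559571  0.62451084  0.04557849  1.4601793  -0.02745891  1.05666394
  1.350956  ]
```

View pics/s1.png

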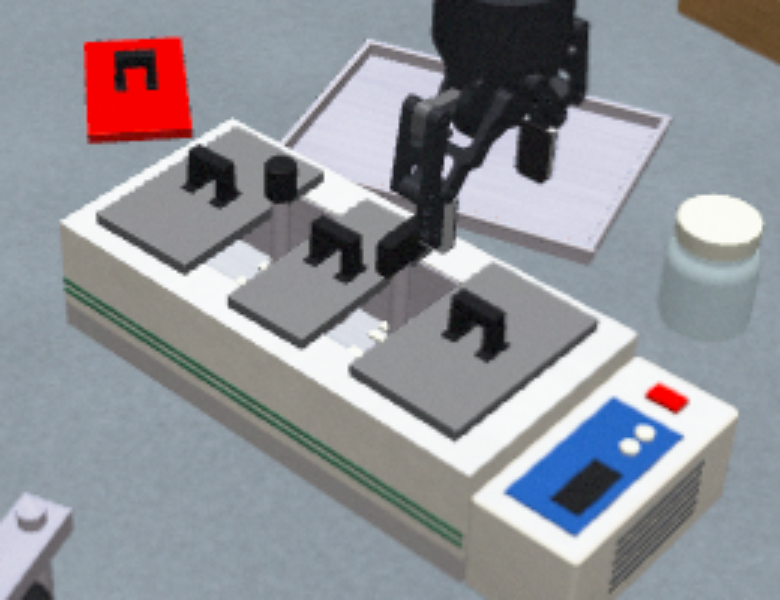

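The gripper hangs above the far cover. The handle bar top is at about scene pixel (400,281), the T-grip is at about (373,263), and the near, mid and far covers are all in place. I cross-check the handles in this second view.

Run:
```python
from h import *
r=load("scene0.pkl");g=r["frame"];V=g.max(2)
print("expected px far,mid",proj(r,[[.684,.0188,.124],[.5735,.033,.124]]))
for n,box in dict(far=(385,270,415,302),mid=(338,248,365,275)).items():
    m=np.zeros_like(V);x0,y0,x1,y1=box;m[y0:y1,x0:x1]=(V[y0:y1,x0:x1]<60)
    c=max(cv2.findContours(m,0,1)[0],key=cv2.contourArea);x,y,w,h=cv2.boundingRect(c);print(n,(x,y,w,h))
print(telemetry.get_obs()["ee_pos"])
print("far bar top ctr",onz(r,[(400,281)],.127))
```

```text
expected px far,mid [[397.96906115 283.69447828]
 [350.80236508 258.57651958]]
far (388, 277, 21, 24)
mid (342, 252, 20, 22)
[0.68564226 0.01111112 0.19840217]
far bar top ctr [[0.68490112 0.02431089 0.127     ]]
```

Request:
carry_out(
  targets=[
    {"tx": 0, "ty": 0, "tz": -0.01, "rx": 0, "ry": 0, "rz": 0, "fingers": -1},
    {"tx": 0, "ty": 0, "tz": -0.02, "rx": 0, "ry": 0, "rz": 0, "fingers": -1},
    {"tx": 0, "ty": 0, "tz": -0.03, "rx": 0, "ry": 0, "rz": 0, "fingers": -0.5},
    {"tx": 0, "ty": 0, "tz": -0.04, "rx": 0, "ry": 0, "rz": 0, "fingers": -0.2},
    {"tx": 0, "ty": 0, "tz": -0.045, "rx": 0, "ry": 0, "rz": 0, "fingers": 0},
    {"tx": 0, "ty": 0, "tz": -0.045, "rx": 0, "ry": 0, "rz": 0, "fingers": 0},
    {"tx": 0, "ty": 0, "tz": -0.045, "rx": 0, "ry": 0, "rz": 0, "fingers": 0},
    {"tx": 0, "ty": 0, "tz": -0.045, "rx": 0, "ry": 0, "rz": 0, "fingers": 0},
  ],
)

```text
time_s: 2.55
ee_pos: [0.6843, 0.0194, 0.1579]
eef_rot: [0.075, 0.997, 0.0, 0.0]
wrist_force: [0.1, -0.1, -0.6]
gripper_width: 0.506
```

Request:
carry_out(
  targets=[
    {"tx": 0, "ty": 0, "tz": -0.012, "rx": 0, "ry": 0, "rz": 0, "fingers": 0},
    {"tx": 0, "ty": 0, "tz": -0.025, "rx": 0, "ry": 0, "rz": 0, "fingers": 0},
    {"tx": 0, "ty": 0, "tz": -0.035, "rx": 0, "ry": 0, "rz": 0, "fingers": 0},
    {"tx": 0, "ty": 0, "tz": -0.038, "rx": 0, "ry": 0, "rz": 0, "fingers": 0.3},
    {"tx": 0, "ty": 0, "tz": -0.038, "rx": 0, "ry": 0, "rz": 0, "fingers": 1},
    {"tx": 0, "ty": 0, "tz": -0.038, "rx": 0, "ry": 0, "rz": 0, "fingers": 1},
    {"tx": 0, "ty": 0, "tz": -0.038, "rx": 0, "ry": 0, "rz": 0, "fingers": 1},
    {"tx": 0, "ty": 0, "tz": -0.038, "rx": 0, "ry": 0, "rz": 0, "fingers": 1},
  ],
)

```text
time_s: 3.35
ee_pos: [0.6841, 0.0194, 0.1196]
eef_rot: [0.075, 0.997, 0.0, 0.0]
wrist_force: [-1.1, -0.3, -1.5]
gripper_width: 0.129
```

Request:
carry_out(
  targets=[
    {"tx": 0, "ty": 0, "tz": 0, "rx": 0, "ry": 0, "rz": 0, "fingers": 1},
    {"tx": 0, "ty": 0, "tz": 0.006, "rx": 0, "ry": 0, "rz": 0, "fingers": 1},
    {"tx": 0, "ty": 0, "tz": 0.016, "rx": 0, "ry": 0, "rz": 0, "fingers": 1},
    {"tx": 0, "ty": 0, "tz": 0.03, "rx": 0, "ry": 0, "rz": 0, "fingers": 1},
    {"tx": 0, "ty": 0, "tz": 0.05, "rx": 0, "ry": 0, "rz": 0, "fingers": 1},
    {"tx": 0, "ty": 0, "tz": 0.07, "rx": 0, "ry": 0, "rz": 0, "fingers": 1},
    {"tx": 0, "ty": 0, "tz": 0.085, "rx": 0, "ry": 0, "rz": 0, "fingers": 1},
    {"tx": 0, "ty": 0, "tz": 0.09, "rx": 0, "ry": 0, "rz": 0, "fingers": 1},
  ],
)

```text
time_s: 4.15
ee_pos: [0.6851, 0.0194, 0.2126]
eef_rot: [0.075, 0.997, 0.0, 0.002]
wrist_force: [1.0, 0.3, -2.0]
gripper_width: 0.126
```

Request:
carry_out(
  targets=[
    {"tx": -0.008, "ty": 0.022, "tz": 0, "rx": 0, "ry": 0, "rz": 0.02, "fingers": 1},
    {"tx": -0.022, "ty": 0.065, "tz": 0, "rx": 0, "ry": 0, "rz": 0.06, "fingers": 1},
    {"tx": -0.038, "ty": 0.11, "tz": 0, "rx": 0, "ry": 0, "rz": 0.1, "fingers": 1},
    {"tx": -0.054, "ty": 0.157, "tz": 0, "rx": 0, "ry": 0, "rz": 0.15, "fingers": 1},
    {"tx": -0.07, "ty": 0.204, "tz": 0, "rx": 0, "ry": 0, "rz": 0.2, "fingers": 1},
    {"tx": -0.086, "ty": 0.25, "tz": 0, "rx": 0, "ry": 0, "rz": 0.24, "fingers": 1},
    {"tx": -0.098, "ty": 0.288, "tz": -0.01, "rx": 0, "ry": 0, "rz": 0.27, "fingers": 1},
    {"tx": -0.1045, "ty": 0.306, "tz": -0.03, "rx": 0, "ry": 0, "rz": 0.285, "fingers": 1},
  ],
)

```text
time_s: 4.95
ee_pos: [0.5778, 0.3313, 0.1807]
eef_rot: [-0.071, 0.997, 0.002, 0.001]
wrist_force: [-0.4, 0.5, -1.1]
gripper_width: 0.133
```

Request:
carry_out(
  targets=[
    {"tx": 0, "ty": 0, "tz": -0.03, "rx": 0, "ry": 0, "rz": 0, "fingers": 1},
    {"tx": 0, "ty": 0, "tz": -0.06, "rx": 0, "ry": 0, "rz": 0, "fingers": 1},
    {"tx": 0, "ty": 0, "tz": -0.09, "rx": 0, "ry": 0, "rz": 0, "fingers": 1},
    {"tx": 0, "ty": 0, "tz": -0.11, "rx": 0, "ry": 0, "rz": 0, "fingers": 1},
    {"tx": 0, "ty": 0, "tz": -0.12, "rx": 0, "ry": 0, "rz": 0, "fingers": 1},
    {"tx": 0, "ty": 0, "tz": -0.125, "rx": 0, "ry": 0, "rz": 0, "fingers": 1},
    {"tx": 0, "ty": 0, "tz": -0.125, "rx": 0, "ry": 0, "rz": 0, "fingers": 1},
    {"tx": 0, "ty": 0, "tz": -0.125, "rx": 0, "ry": 0, "rz": 0, "fingers": 1},
  ],
)

```text
time_s: 5.75
ee_pos: [0.5801, 0.3258, 0.0554]
eef_rot: [-0.068, 0.998, 0.0, 0.001]
wrist_force: [0.1, -1.4, -1.5]
gripper_width: 0.128
```

Run:
```python
from h import *
r=vision.get_image("scene");cv2.imwrite("pics/s2.png",cv2.resize(r["frame"][170:370,250:510],None,fx=3,fy=3))
print(telemetry.get_obs()["ee_pos"])
```

```text
[0.58017602 0.32573005 0.05553531]
```

View pics/s2.png

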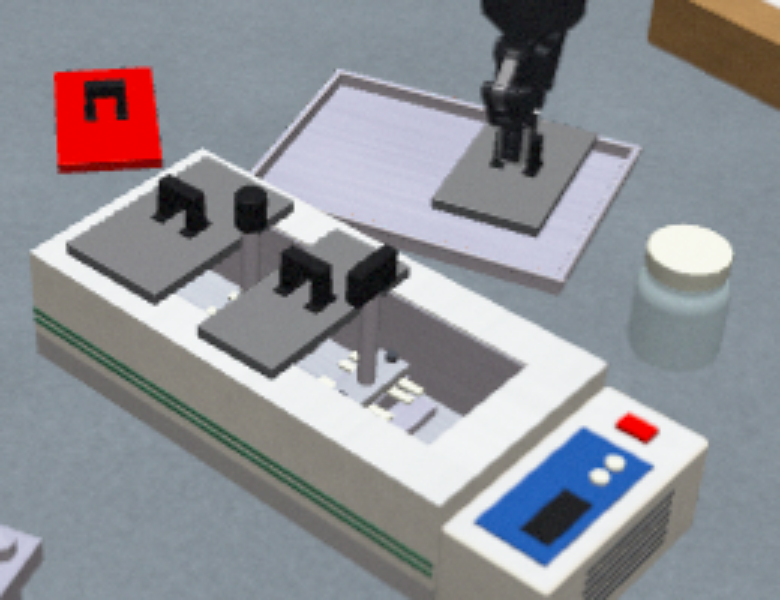

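The cover hangs square over the tray at crop (515,175) with clear margins, and the T carrier is undisturbed. I lower and release it.

Request:
carry_out(
  targets=[
    {"tx": 0, "ty": 0, "tz": -0.01, "rx": 0, "ry": 0, "rz": 0, "fingers": 1},
    {"tx": 0, "ty": 0, "tz": -0.016, "rx": 0, "ry": 0, "rz": 0, "fingers": 1},
    {"tx": 0, "ty": 0, "tz": -0.02, "rx": 0, "ry": 0, "rz": 0, "fingers": 1},
    {"tx": 0, "ty": 0, "tz": -0.022, "rx": 0, "ry": 0, "rz": 0, "fingers": 1},
    {"tx": 0, "ty": 0, "tz": -0.022, "rx": 0, "ry": 0, "rz": 0, "fingers": 0},
    {"tx": 0, "ty": 0, "tz": -0.022, "rx": 0, "ry": 0, "rz": 0, "fingers": 0},
    {"tx": 0, "ty": 0, "tz": -0.022, "rx": 0, "ry": 0, "rz": 0, "fingers": 0},
    {"tx": 0, "ty": 0, "tz": -0.022, "rx": 0, "ry": 0, "rz": 0, "fingers": 0},
  ],
)

```text
time_s: 6.6
ee_pos: [0.5796, 0.3254, 0.0322]
eef_rot: [-0.068, 0.998, -0.0, 0.0]
wrist_force: [-0.2, -1.0, -0.5]
gripper_width: 0.502
```

Request:
carry_out(
  targets=[
    {"tx": 0, "ty": 0, "tz": 0.02, "rx": 0, "ry": 0, "rz": 0, "fingers": 0},
    {"tx": 0, "ty": 0, "tz": 0.06, "rx": 0, "ry": 0, "rz": 0, "fingers": 0},
    {"tx": 0, "ty": 0, "tz": 0.1, "rx": 0, "ry": 0, "rz": 0, "fingers": 0},
    {"tx": 0, "ty": 0, "tz": 0.14, "rx": 0, "ry": 0, "rz": 0, "fingers": 0},
    {"tx": 0, "ty": -0.02, "tz": 0.16, "rx": 0, "ry": 0, "rz": -0.03, "fingers": 0},
    {"tx": 0, "ty": -0.06, "tz": 0.17, "rx": 0, "ry": 0, "rz": -0.07, "fingers": 0},
    {"tx": 0, "ty": -0.1, "tz": 0.17, "rx": 0, "ry": 0, "rz": -0.11, "fingers": 0},
    {"tx": 0, "ty": -0.145, "tz": 0.17, "rx": 0, "ry": 0, "rz": -0.15, "fingers": 0},
  ],
)

```text
time_s: 7.4
ee_pos: [0.5794, 0.1799, 0.2029]
eef_rot: [0.007, 1.0, 0.0, 0.001]
wrist_force: [1.0, -0.0, -0.1]
gripper_width: 0.502
```

Request:
carry_out(
  targets=[
    {"tx": 0, "ty": -0.035, "tz": 0, "rx": 0, "ry": 0, "rz": -0.03, "fingers": 0},
    {"tx": -0.002, "ty": -0.075, "tz": 0, "rx": 0, "ry": 0, "rz": -0.07, "fingers": 0},
    {"tx": -0.004, "ty": -0.11, "tz": 0, "rx": 0, "ry": 0, "rz": -0.11, "fingers": 0},
    {"tx": -0.006, "ty": -0.135, "tz": 0, "rx": 0, "ry": 0, "rz": -0.13, "fingers": 0},
    {"tx": -0.0065, "ty": -0.147, "tz": 0, "rx": 0, "ry": 0, "rz": -0.135, "fingers": 0},
    {"tx": -0.0065, "ty": -0.147, "tz": -0.015, "rx": 0, "ry": 0, "rz": -0.135, "fingers": 0},
    {"tx": -0.0065, "ty": -0.147, "tz": -0.03, "rx": 0, "ry": 0, "rz": -0.135, "fingers": 0},
    {"tx": -0.0065, "ty": -0.147, "tz": -0.04, "rx": 0, "ry": 0, "rz": -0.135, "fingers": 0},
  ],
)

```text
time_s: 8.2
ee_pos: [0.5728, 0.0344, 0.1614]
eef_rot: [0.074, 0.997, 0.0, -0.0]
wrist_force: [-0.2, 0.2, -0.1]
gripper_width: 0.503
```

Request:
carry_out(
  targets=[
    {"tx": 0, "ty": 0, "tz": -0.015, "rx": 0, "ry": 0, "rz": 0, "fingers": 0},
    {"tx": 0, "ty": 0, "tz": -0.03, "rx": 0, "ry": 0, "rz": 0, "fingers": 0},
    {"tx": 0, "ty": 0, "tz": -0.04, "rx": 0, "ry": 0, "rz": 0, "fingers": 0},
    {"tx": 0, "ty": 0, "tz": -0.043, "rx": 0, "ry": 0, "rz": 0, "fingers": 0},
    {"tx": 0, "ty": 0, "tz": -0.043, "rx": 0, "ry": 0, "rz": 0, "fingers": 1},
    {"tx": 0, "ty": 0, "tz": -0.043, "rx": 0, "ry": 0, "rz": 0, "fingers": 1},
    {"tx": 0, "ty": 0, "tz": -0.043, "rx": 0, "ry": 0, "rz": 0, "fingers": 1},
    {"tx": 0, "ty": 0, "tz": -0.043, "rx": 0, "ry": 0, "rz": 0, "fingers": 1},
  ],
)

```text
time_s: 9.0
ee_pos: [0.5735, 0.0335, 0.12]
eef_rot: [0.075, 0.997, 0.0, 0.001]
wrist_force: [0.7, -0.6, 2.8]
gripper_width: 0.13
```

Request:
carry_out(
  targets=[
    {"tx": 0, "ty": 0, "tz": 0, "rx": 0, "ry": 0, "rz": 0, "fingers": 1},
    {"tx": 0, "ty": 0, "tz": 0.006, "rx": 0, "ry": 0, "rz": 0, "fingers": 1},
    {"tx": 0, "ty": 0, "tz": 0.016, "rx": 0, "ry": 0, "rz": 0, "fingers": 1},
    {"tx": 0, "ty": 0, "tz": 0.03, "rx": 0, "ry": 0, "rz": 0, "fingers": 1},
    {"tx": 0, "ty": 0, "tz": 0.05, "rx": 0, "ry": 0, "rz": 0, "fingers": 1},
    {"tx": 0, "ty": 0, "tz": 0.07, "rx": 0, "ry": 0, "rz": 0, "fingers": 1},
    {"tx": 0, "ty": 0, "tz": 0.085, "rx": 0, "ry": 0, "rz": 0, "fingers": 1},
    {"tx": 0, "ty": 0, "tz": 0.09, "rx": 0, "ry": 0, "rz": 0, "fingers": 1},
  ],
)

```text
time_s: 9.8
ee_pos: [0.5736, 0.0334, 0.2114]
eef_rot: [0.075, 0.997, 0.0, 0.001]
wrist_force: [0.2, -0.2, -2.7]
gripper_width: 0.13
```

Request:
carry_out(
  targets=[
    {"tx": -0.008, "ty": 0.02, "tz": 0, "rx": 0, "ry": 0, "rz": 0.02, "fingers": 1},
    {"tx": -0.024, "ty": 0.06, "tz": 0, "rx": 0, "ry": 0, "rz": 0.06, "fingers": 1},
    {"tx": -0.042, "ty": 0.103, "tz": 0, "rx": 0, "ry": 0, "rz": 0.1, "fingers": 1},
    {"tx": -0.06, "ty": 0.147, "tz": 0, "rx": 0, "ry": 0, "rz": 0.15, "fingers": 1},
    {"tx": -0.078, "ty": 0.191, "tz": 0, "rx": 0, "ry": 0, "rz": 0.2, "fingers": 1},
    {"tx": -0.094, "ty": 0.231, "tz": 0, "rx": 0, "ry": 0, "rz": 0.24, "fingers": 1},
    {"tx": -0.106, "ty": 0.26, "tz": 0, "rx": 0, "ry": 0, "rz": 0.27, "fingers": 1},
    {"tx": -0.1125, "ty": 0.276, "tz": -0.02, "rx": 0, "ry": 0, "rz": 0.285, "fingers": 1},
  ],
)

```text
time_s: 10.6
ee_pos: [0.4596, 0.3135, 0.1908]
eef_rot: [-0.07, 0.998, 0.002, 0.001]
wrist_force: [0.9, 0.0, -2.2]
gripper_width: 0.131
```

Request:
carry_out(
  targets=[
    {"tx": 0, "ty": 0, "tz": -0.03, "rx": 0, "ry": 0, "rz": 0, "fingers": 1},
    {"tx": 0, "ty": 0, "tz": -0.06, "rx": 0, "ry": 0, "rz": 0, "fingers": 1},
    {"tx": 0, "ty": 0, "tz": -0.09, "rx": 0, "ry": 0, "rz": 0, "fingers": 1},
    {"tx": 0, "ty": 0, "tz": -0.115, "rx": 0, "ry": 0, "rz": 0, "fingers": 1},
    {"tx": 0, "ty": 0, "tz": -0.13, "rx": 0, "ry": 0, "rz": 0, "fingers": 1},
    {"tx": 0, "ty": 0, "tz": -0.135, "rx": 0, "ry": 0, "rz": 0, "fingers": 1},
    {"tx": 0, "ty": 0, "tz": -0.135, "rx": 0, "ry": 0, "rz": 0, "fingers": 1},
    {"tx": 0, "ty": 0, "tz": -0.135, "rx": 0, "ry": 0, "rz": 0, "fingers": 1},
  ],
)

```text
time_s: 11.4
ee_pos: [0.4609, 0.3096, 0.055]
eef_rot: [-0.067, 0.998, 0.0, 0.0]
wrist_force: [0.5, -0.6, -2.9]
gripper_width: 0.131
```

Request:
carry_out(
  targets=[
    {"tx": 0, "ty": 0, "tz": -0.01, "rx": 0, "ry": 0, "rz": 0, "fingers": 1},
    {"tx": 0, "ty": 0, "tz": -0.016, "rx": 0, "ry": 0, "rz": 0, "fingers": 1},
    {"tx": 0, "ty": 0, "tz": -0.02, "rx": 0, "ry": 0, "rz": 0, "fingers": 1},
    {"tx": 0, "ty": 0, "tz": -0.022, "rx": 0, "ry": 0, "rz": 0, "fingers": 1},
    {"tx": 0, "ty": 0, "tz": -0.022, "rx": 0, "ry": 0, "rz": 0, "fingers": 0},
    {"tx": 0, "ty": 0, "tz": -0.022, "rx": 0, "ry": 0, "rz": 0, "fingers": 0},
    {"tx": 0, "ty": 0, "tz": -0.022, "rx": 0, "ry": 0, "rz": 0, "fingers": 0},
    {"tx": 0, "ty": 0, "tz": -0.022, "rx": 0, "ry": 0, "rz": 0, "fingers": 0},
  ],
)

```text
time_s: 12.2
ee_pos: [0.4606, 0.3094, 0.0322]
eef_rot: [-0.068, 0.998, -0.0, -0.0]
wrist_force: [-0.2, 0.1, -0.8]
gripper_width: 0.501
```

Request:
carry_out(
  targets=[
    {"tx": 0, "ty": 0, "tz": 0.02, "rx": 0, "ry": 0, "rz": 0, "fingers": 0},
    {"tx": 0, "ty": 0, "tz": 0.06, "rx": 0, "ry": 0, "rz": 0, "fingers": 0},
    {"tx": 0, "ty": 0, "tz": 0.1, "rx": 0, "ry": 0, "rz": 0, "fingers": 0},
    {"tx": 0, "ty": 0, "tz": 0.14, "rx": 0, "ry": 0, "rz": 0, "fingers": 0},
    {"tx": 0, "ty": 0, "tz": 0.17, "rx": 0, "ry": 0, "rz": 0, "fingers": -0.3},
    {"tx": 0, "ty": 0, "tz": 0.19, "rx": 0, "ry": 0, "rz": 0, "fingers": -1},
    {"tx": 0, "ty": 0, "tz": 0.2, "rx": 0, "ry": 0, "rz": 0, "fingers": -1},
    {"tx": 0, "ty": 0, "tz": 0.2, "rx": 0, "ry": 0, "rz": 0, "fingers": -1},
  ],
)

```text
time_s: 13.0
ee_pos: [0.4609, 0.3097, 0.2331]
eef_rot: [-0.068, 0.998, 0.0, 0.001]
wrist_force: [1.2, -0.6, 0.2]
gripper_width: 1.001
```

Run:
```python
from h import *
r=vision.get_image("top");pickle.dump(r,open("top1.pkl","wb"));f=r["frame"]
cv2.imwrite("pics/t3.png",cv2.resize(f[80:310,120:390],None,fx=2.6,fy=2.6,interpolation=cv2.INTER_CUBIC))
s=vision.get_image("scene");pickle.dump(s,open("scene1.pkl","wb"));cv2.imwrite("pics/s3.png",cv2.resize(s["frame"][170:370,250:510],None,fx=3,fy=3))
V=f.max(2);hm=(V<60).astype(np.uint8)
print("Tgrip?",[b for b in blobs(r,hm,.153,(290,150,350,200),25)])
print("expected px of T top at (.625,.026,.153)",proj(r,[.625,.026,.153]))
print(telemetry.get_obs()["ee_pos"])
```

```text
Tgrip? [(619.9, 29.4, 37.2, 17.5, 83.6, (310, 170, 20, 11))]
expected px of T top at (.625,.026,.153) [[321.23784316 172.70348666]]
[0.46010118 0.30911165 0.23119339]
```

View pics/t3.png

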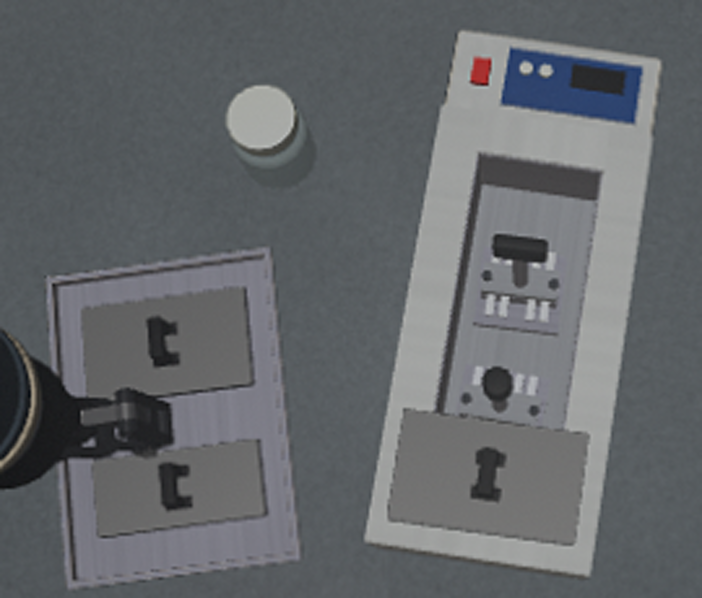

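Both covers lie flat and square in the tray (crop (165,340) and (175,485)). The T-grip is at crop (520,248), free of covers. I take the grip at about (0.6235, 0.0275).

Request:
carry_out(
  targets=[
    {"tx": 0.012, "ty": -0.02, "tz": 0, "rx": 0, "ry": 0, "rz": -0.02, "fingers": -1},
    {"tx": 0.035, "ty": -0.06, "tz": 0, "rx": 0, "ry": 0, "rz": -0.06, "fingers": -1},
    {"tx": 0.06, "ty": -0.104, "tz": 0, "rx": 0, "ry": 0, "rz": -0.1, "fingers": -1},
    {"tx": 0.085, "ty": -0.147, "tz": 0, "rx": 0, "ry": 0, "rz": -0.15, "fingers": -1},
    {"tx": 0.11, "ty": -0.19, "tz": 0, "rx": 0, "ry": 0, "rz": -0.2, "fingers": -1},
    {"tx": 0.135, "ty": -0.233, "tz": 0, "rx": 0, "ry": 0, "rz": -0.24, "fingers": -1},
    {"tx": 0.153, "ty": -0.265, "tz": 0, "rx": 0, "ry": 0, "rz": -0.27, "fingers": -1},
    {"tx": 0.163, "ty": -0.2815, "tz": 0, "rx": 0, "ry": 0, "rz": -0.278, "fingers": -1},
  ],
)

```text
time_s: 13.9
ee_pos: [0.624, 0.0236, 0.2303]
eef_rot: [0.074, 0.997, -0.001, -0.001]
wrist_force: [-0.8, 0.4, 0.1]
gripper_width: 1.001
```

Request:
carry_out(
  targets=[
    {"tx": 0, "ty": 0, "tz": 0, "rx": 0, "ry": 0, "rz": 0, "fingers": -1},
    {"tx": 0, "ty": 0, "tz": 0, "rx": 0, "ry": 0, "rz": 0, "fingers": -1},
    {"tx": 0, "ty": 0, "tz": -0.02, "rx": 0, "ry": 0, "rz": 0, "fingers": -1},
    {"tx": 0, "ty": 0, "tz": -0.04, "rx": 0, "ry": 0, "rz": 0, "fingers": -1},
    {"tx": 0, "ty": 0, "tz": -0.06, "rx": 0, "ry": 0, "rz": 0, "fingers": -1},
    {"tx": 0, "ty": 0, "tz": -0.08, "rx": 0, "ry": 0, "rz": 0, "fingers": -1},
    {"tx": 0, "ty": 0, "tz": -0.095, "rx": 0, "ry": 0, "rz": 0, "fingers": -0.6},
    {"tx": 0, "ty": 0, "tz": -0.102, "rx": 0, "ry": 0, "rz": 0, "fingers": -0.4},
  ],
)

```text
time_s: 14.7
ee_pos: [0.622, 0.0305, 0.1286]
eef_rot: [0.07, 0.998, 0.0, -0.001]
wrist_force: [0.9, -0.0, -0.3]
gripper_width: 0.708
```

Run:
```python
from h import *
s=vision.get_image("scene");cv2.imwrite("pics/s4.png",cv2.resize(s["frame"][190:330,300:480],None,fx=4,fy=4,interpolation=cv2.INTER_CUBIC))
print(telemetry.get_obs()["ee_pos"])
```

```text
[0.62195884 0.03004546 0.12827933]
```

View pics/s4.png

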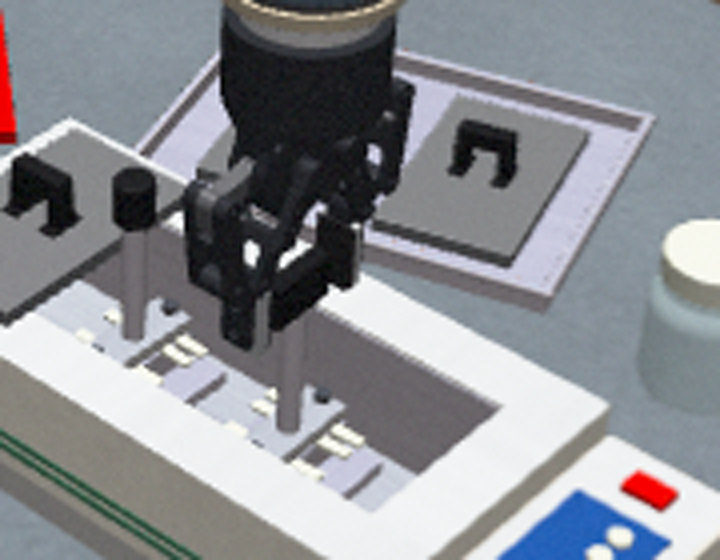

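The grip bar sits between the two pads (crop (300,285)). I close and lift.

Request:
carry_out(
  targets=[
    {"tx": 0, "ty": 0, "tz": 0, "rx": 0, "ry": 0, "rz": 0, "fingers": 0},
    {"tx": 0, "ty": 0, "tz": 0, "rx": 0, "ry": 0, "rz": 0, "fingers": 0.3},
    {"tx": 0, "ty": 0, "tz": 0, "rx": 0, "ry": 0, "rz": 0, "fingers": 1},
    {"tx": 0, "ty": 0, "tz": 0, "rx": 0, "ry": 0, "rz": 0, "fingers": 1},
    {"tx": 0, "ty": 0, "tz": 0, "rx": 0, "ry": 0, "rz": 0, "fingers": 1},
    {"tx": 0, "ty": 0, "tz": 0, "rx": 0, "ry": 0, "rz": 0, "fingers": 1},
    {"tx": 0, "ty": 0, "tz": 0, "rx": 0, "ry": 0, "rz": 0, "fingers": 1},
    {"tx": 0, "ty": 0, "tz": 0, "rx": 0, "ry": 0, "rz": 0, "fingers": 1},
  ],
  squeeze=60,
)

```text
time_s: 15.55
ee_pos: [0.6239, 0.0284, 0.131]
eef_rot: [0.071, 0.997, 0.0, 0.001]
wrist_force: [-1.7, 3.4, 7.0]
gripper_width: 0.454
```

Request:
carry_out(
  targets=[
    {"tx": 0, "ty": 0, "tz": 0.003, "rx": 0, "ry": 0, "rz": 0, "fingers": 1},
    {"tx": 0, "ty": 0, "tz": 0.008, "rx": 0, "ry": 0, "rz": 0, "fingers": 1},
    {"tx": 0, "ty": 0, "tz": 0.015, "rx": 0, "ry": 0, "rz": 0, "fingers": 1},
    {"tx": 0, "ty": 0, "tz": 0.025, "rx": 0, "ry": 0, "rz": 0, "fingers": 1},
    {"tx": 0, "ty": 0, "tz": 0.035, "rx": 0, "ry": 0, "rz": 0, "fingers": 1},
    {"tx": 0, "ty": 0, "tz": 0.045, "rx": 0, "ry": 0, "rz": 0, "fingers": 1},
    {"tx": 0, "ty": 0, "tz": 0.055, "rx": 0, "ry": 0, "rz": 0, "fingers": 1},
    {"tx": 0, "ty": 0, "tz": 0.06, "rx": 0, "ry": 0, "rz": 0, "fingers": 1},
  ],
)

```text
time_s: 16.35
ee_pos: [0.624, 0.0279, 0.1918]
eef_rot: [0.071, 0.997, 0.0, 0.001]
wrist_force: [-0.1, 0.4, -4.6]
gripper_width: 0.457
```

Request:
carry_out(
  targets=[
    {"tx": 0, "ty": 0, "tz": 0.01, "rx": 0, "ry": 0, "rz": 0, "fingers": 1},
    {"tx": 0, "ty": 0, "tz": 0.022, "rx": 0, "ry": 0, "rz": 0, "fingers": 1},
    {"tx": 0, "ty": 0, "tz": 0.034, "rx": 0, "ry": 0, "rz": 0, "fingers": 1},
    {"tx": 0, "ty": 0, "tz": 0.046, "rx": 0, "ry": 0, "rz": 0, "fingers": 1},
    {"tx": 0, "ty": 0, "tz": 0.056, "rx": 0, "ry": 0, "rz": 0, "fingers": 1},
    {"tx": 0, "ty": 0, "tz": 0.06, "rx": 0, "ry": 0, "rz": 0, "fingers": 1},
    {"tx": 0, "ty": 0, "tz": 0.06, "rx": 0, "ry": 0, "rz": 0, "fingers": 1},
    {"tx": 0, "ty": 0, "tz": 0.06, "rx": 0, "ry": 0, "rz": 0, "fingers": 1},
  ],
)

```text
time_s: 17.15
ee_pos: [0.6232, 0.0279, 0.2499]
eef_rot: [0.071, 0.997, -0.0, -0.0]
wrist_force: [-0.0, 0.3, -4.2]
gripper_width: 0.456
```

Run:
```python
from h import *
s=vision.get_image("scene");cv2.imwrite("pics/s5.png",cv2.resize(s["frame"][150:350,280:480],None,fx=3,fy=3,interpolation=cv2.INTER_CUBIC))
t=telemetry.get_obs();print(t["ee_pos"],t["eef_rot"],t["wrist_force"])
```

```text
[0.62315143 0.02783009 0.24969516] [ 7.13317292e-02  9.97452498e-01 -1.30815646e-04 -5.31198682e-04] [ 1.1312854  -0.31001078 -3.83205236]
```

View pics/s5.png

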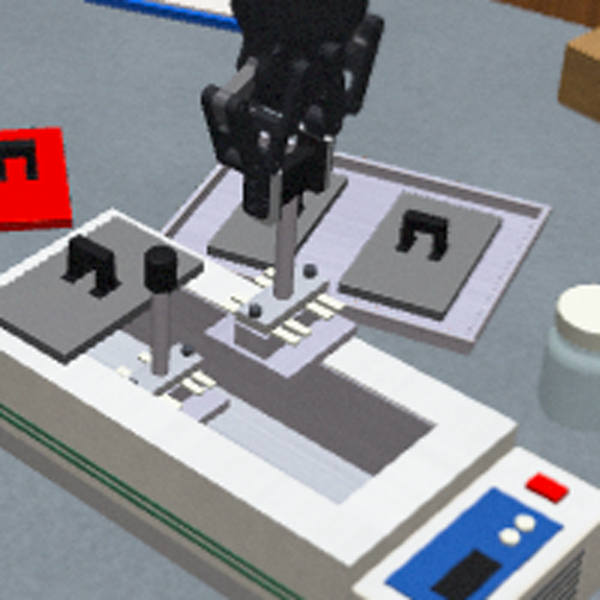

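The T carrier is held upright and level, clear of the trough (foot at crop (290,330)), and the wrist reads about 4 N of weight. I carry it to the nest.

Request:
carry_out(
  targets=[
    {"tx": -0.004, "ty": -0.006, "tz": 0.003, "rx": 0, "ry": 0, "rz": 0.01, "fingers": 1},
    {"tx": -0.012, "ty": -0.02, "tz": 0.006, "rx": 0, "ry": 0, "rz": 0.02, "fingers": 1},
    {"tx": -0.024, "ty": -0.04, "tz": 0.01, "rx": 0, "ry": 0, "rz": 0.04, "fingers": 1},
    {"tx": -0.038, "ty": -0.067, "tz": 0.014, "rx": 0, "ry": 0, "rz": 0.06, "fingers": 1},
    {"tx": -0.052, "ty": -0.096, "tz": 0.017, "rx": 0, "ry": 0, "rz": 0.08, "fingers": 1},
    {"tx": -0.066, "ty": -0.125, "tz": 0.019, "rx": 0, "ry": 0, "rz": 0.11, "fingers": 1},
    {"tx": -0.08, "ty": -0.154, "tz": 0.02, "rx": 0, "ry": 0, "rz": 0.14, "fingers": 1},
    {"tx": -0.092, "ty": -0.183, "tz": 0.02, "rx": 0, "ry": 0, "rz": 0.17, "fingers": 1},
  ],
)

```text
time_s: 18.0
ee_pos: [0.5302, -0.1567, 0.2705]
eef_rot: [-0.014, 1.0, -0.0, -0.0]
wrist_force: [0.2, -0.1, -4.3]
gripper_width: 0.455
```

Request:
carry_out(
  targets=[
    {"tx": -0.012, "ty": -0.029, "tz": 0, "rx": 0, "ry": 0, "rz": 0.03, "fingers": 1},
    {"tx": -0.023, "ty": -0.058, "tz": 0, "rx": 0, "ry": 0, "rz": 0.06, "fingers": 1},
    {"tx": -0.033, "ty": -0.087, "tz": 0, "rx": 0, "ry": 0, "rz": 0.09, "fingers": 1},
    {"tx": -0.04, "ty": -0.114, "tz": 0, "rx": 0, "ry": 0, "rz": 0.11, "fingers": 1},
    {"tx": -0.046, "ty": -0.136, "tz": 0, "rx": 0, "ry": 0, "rz": 0.125, "fingers": 1},
    {"tx": -0.05, "ty": -0.153, "tz": 0, "rx": 0, "ry": 0, "rz": 0.135, "fingers": 1},
    {"tx": -0.0515, "ty": -0.163, "tz": 0, "rx": 0, "ry": 0, "rz": 0.137, "fingers": 1},
    {"tx": -0.0515, "ty": -0.166, "tz": 0, "rx": 0, "ry": 0, "rz": 0.137, "fingers": 1},
  ],
)

```text
time_s: 18.8
ee_pos: [0.4792, -0.3223, 0.2702]
eef_rot: [-0.081, 0.997, -0.0, -0.0]
wrist_force: [-0.7, 1.0, -4.1]
gripper_width: 0.46
```

Request:
carry_out(
  targets=[
    {"tx": 0, "ty": 0, "tz": -0.005, "rx": 0, "ry": 0, "rz": 0, "fingers": 1},
    {"tx": 0, "ty": 0, "tz": -0.017, "rx": 0, "ry": 0, "rz": 0, "fingers": 1},
    {"tx": 0, "ty": 0, "tz": -0.032, "rx": 0, "ry": 0, "rz": 0, "fingers": 1},
    {"tx": 0, "ty": 0, "tz": -0.048, "rx": 0, "ry": 0, "rz": 0, "fingers": 1},
    {"tx": 0, "ty": 0, "tz": -0.064, "rx": 0, "ry": 0, "rz": 0, "fingers": 1},
    {"tx": 0, "ty": 0, "tz": -0.08, "rx": 0, "ry": 0, "rz": 0, "fingers": 1},
    {"tx": 0, "ty": 0, "tz": -0.09, "rx": 0, "ry": 0, "rz": 0, "fingers": 1},
    {"tx": 0, "ty": 0, "tz": -0.095, "rx": 0, "ry": 0, "rz": 0, "fingers": 1},
  ],
)

```text
time_s: 19.6
ee_pos: [0.4798, -0.3199, 0.1738]
eef_rot: [-0.083, 0.997, 0.001, -0.001]
wrist_force: [-0.0, 0.3, -5.3]
gripper_width: 0.455
```

Run:
```python
from h import *
from scipy.spatial.transform import Rotation as R
s=vision.get_image("scene");pickle.dump(s,open("scene2.pkl","wb"));cv2.imwrite("pics/s6.png",cv2.resize(s["frame"][280:480,110:310],None,fx=3,fy=3,interpolation=cv2.INTER_CUBIC))
t=telemetry.get_obs();print(t["ee_pos"],t["wrist_force"],t["gripper_width"]);y=R.from_quat(t["eef_rot"]).apply([0,1,0]);print(np.degrees(np.arctan2(y[1],y[0])))
```

```text
[ 0.47974962 -0.32021085  0.1737398 ] [-0.77079306  0.54858496 -4.7223267 ] 0.45730164346910557
99.45923741031324
```

View pics/s6.png

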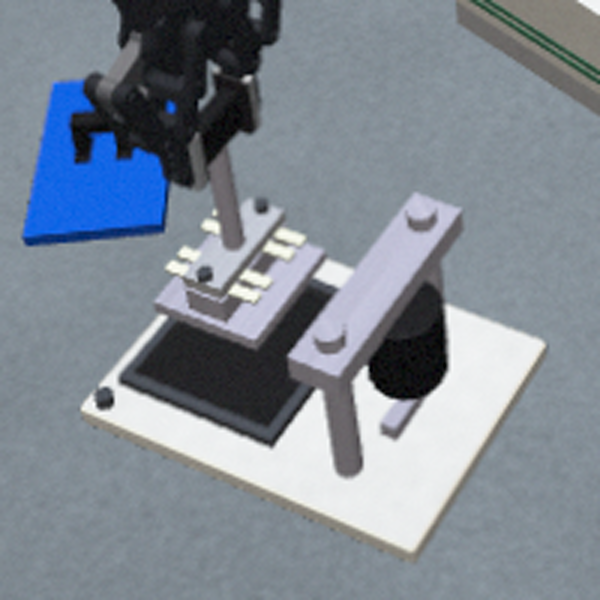

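The foot is level above the nest and square to it, and the impact head is clear. I check both centres in this view.

Run:
```python
from h import *
s=load("scene2.pkl")
c=lambda *p:np.array(p)/3+[110,280]
print("foot top L,R,F",onz(s,c((157,298),(326,252),(262,342)),.0708).round(4).tolist())
C=lambda cx,cy,a,h,w:[[cx+np.cos(a)*i*h-np.sin(a)*j*w,cy+np.sin(a)*i*h+np.cos(a)*j*w] for i,j in((-1,1),(-1,-1),(1,-1),(1,1))]
a=np.radians(9.4)
print("exp nest rim outer z.021 in crop",((proj(s,[p+[.021] for p in C(.48,-.3215,a,.051,.053)])-[110,280])*3).round(0).tolist())
print("exp foot top crop",((proj(s,[p+[.0708] for p in C(.48,-.3205,a,.033,.035)])-[110,280])*3).round(0).tolist())
s0=load("scene0.pkl");g=s0["frame"];hsv=cv2.cvtColor(g,cv2.COLOR_BGR2HSV)
m=cv2.morphologyEx((hsv[...,2]<70).astype(np.uint8),cv2.MORPH_OPEN,np.ones((3,3)))
for z in(.014,.021):print(z,blobs(s0,m,z,(145,360,238,426),500))
```

```text
foot top L,R,F [[0.4553, -0.3547, 0.0708], [0.5091, -0.278, 0.0708], [0.5241, -0.3445, 0.0708]]
exp nest rim outer z.021 in crop [[225.0, 246.0], [112.0, 377.0], [266.0, 442.0], [371.0, 302.0]]
exp foot top crop [[223.0, 217.0], [146.0, 303.0], [247.0, 343.0], [320.0, 253.0]]
0.014 [(475.5, -315.8, 89.9, 93.8, 9.7, (156, 366, 63, 56))]
0.021 [(480.3, -319.5, 89.2, 93.0, 9.7, (156, 366, 63, 56))]
```

Request:
carry_out(
  targets=[
    {"tx": 0, "ty": 0, "tz": -0.004, "rx": 0, "ry": 0, "rz": 0, "fingers": 1},
    {"tx": -0.001, "ty": -0.001, "tz": -0.01, "rx": 0, "ry": 0, "rz": 0, "fingers": 1},
    {"tx": -0.001, "ty": -0.001, "tz": -0.016, "rx": 0, "ry": 0, "rz": 0, "fingers": 1},
    {"tx": -0.001, "ty": -0.001, "tz": -0.022, "rx": 0, "ry": 0, "rz": 0, "fingers": 1},
    {"tx": -0.001, "ty": -0.001, "tz": -0.028, "rx": 0, "ry": 0, "rz": 0, "fingers": 1},
    {"tx": -0.001, "ty": -0.001, "tz": -0.034, "rx": 0, "ry": 0, "rz": 0, "fingers": 1},
    {"tx": -0.001, "ty": -0.001, "tz": -0.039, "rx": 0, "ry": 0, "rz": 0, "fingers": 1},
    {"tx": -0.001, "ty": -0.001, "tz": -0.043, "rx": 0, "ry": 0, "rz": 0, "fingers": 1},
  ],
)

```text
time_s: 20.45
ee_pos: [0.4789, -0.3221, 0.1317]
eef_rot: [-0.082, 0.997, 0.0, -0.0]
wrist_force: [-0.4, -0.2, -4.0]
gripper_width: 0.456
```

Request:
carry_out(
  targets=[
    {"tx": 0, "ty": 0, "tz": -0.002, "rx": 0, "ry": 0, "rz": 0, "fingers": 1},
    {"tx": 0, "ty": 0, "tz": -0.004, "rx": 0, "ry": 0, "rz": 0, "fingers": 1},
    {"tx": 0, "ty": 0, "tz": -0.005, "rx": 0, "ry": 0, "rz": 0, "fingers": 1},
    {"tx": 0, "ty": 0, "tz": -0.006, "rx": 0, "ry": 0, "rz": 0, "fingers": 1},
    {"tx": 0, "ty": 0, "tz": -0.006, "rx": 0, "ry": 0, "rz": 0, "fingers": 1},
    {"tx": 0, "ty": 0, "tz": -0.006, "rx": 0, "ry": 0, "rz": 0, "fingers": 1},
    {"tx": 0, "ty": 0, "tz": -0.006, "rx": 0, "ry": 0, "rz": 0, "fingers": 1},
    {"tx": 0, "ty": 0, "tz": -0.006, "rx": 0, "ry": 0, "rz": 0, "fingers": 1},
  ],
)

```text
time_s: 21.25
ee_pos: [0.479, -0.3222, 0.1264]
eef_rot: [-0.082, 0.997, -0.0, 0.0]
wrist_force: [-0.8, 0.5, -4.0]
gripper_width: 0.452
```

Request:
carry_out(
  targets=[
    {"tx": 0, "ty": 0, "tz": -0.0005, "rx": 0, "ry": 0, "rz": 0, "fingers": 1},
    {"tx": 0, "ty": 0, "tz": -0.001, "rx": 0, "ry": 0, "rz": 0, "fingers": 1},
    {"tx": 0, "ty": 0, "tz": -0.0015, "rx": 0, "ry": 0, "rz": 0, "fingers": 1},
    {"tx": 0, "ty": 0, "tz": -0.002, "rx": 0, "ry": 0, "rz": 0, "fingers": 1},
    {"tx": 0, "ty": 0, "tz": -0.0025, "rx": 0, "ry": 0, "rz": 0, "fingers": 1},
    {"tx": 0, "ty": 0, "tz": -0.0025, "rx": 0, "ry": 0, "rz": 0, "fingers": 1},
    {"tx": 0, "ty": 0, "tz": -0.0025, "rx": 0, "ry": 0, "rz": 0, "fingers": 1},
    {"tx": 0, "ty": 0, "tz": -0.0025, "rx": 0, "ry": 0, "rz": 0, "fingers": 1},
  ],
)

```text
time_s: 22.05
ee_pos: [0.4791, -0.3221, 0.125]
eef_rot: [-0.082, 0.997, -0.0, 0.0]
wrist_force: [-4.0, 3.2, 11.2]
gripper_width: 0.458
```

Request:
carry_out(
  targets=[
    {"tx": 0, "ty": 0, "tz": 0.001, "rx": 0, "ry": 0, "rz": 0, "fingers": 1},
    {"tx": 0, "ty": 0, "tz": 0.001, "rx": 0, "ry": 0, "rz": 0, "fingers": 0},
    {"tx": 0, "ty": 0, "tz": 0.001, "rx": 0, "ry": 0, "rz": 0, "fingers": -0.2},
    {"tx": 0, "ty": 0, "tz": 0.001, "rx": 0, "ry": 0, "rz": 0, "fingers": -0.5},
    {"tx": 0, "ty": 0, "tz": 0.001, "rx": 0, "ry": 0, "rz": 0, "fingers": -0.5},
    {"tx": 0, "ty": 0, "tz": 0.011, "rx": 0, "ry": 0, "rz": 0, "fingers": -0.5},
    {"tx": 0, "ty": 0, "tz": 0.03, "rx": 0, "ry": 0, "rz": 0, "fingers": -0.5},
    {"tx": 0, "ty": 0, "tz": 0.06, "rx": 0, "ry": 0, "rz": 0, "fingers": -0.5},
  ],
)

```text
time_s: 22.85
ee_pos: [0.4783, -0.3216, 0.1838]
eef_rot: [-0.082, 0.997, 0.001, -0.001]
wrist_force: [0.9, 0.5, 0.9]
gripper_width: 0.748
```

Request:
carry_out(
  targets=[
    {"tx": 0, "ty": 0, "tz": 0.03, "rx": 0, "ry": 0, "rz": 0, "fingers": -0.5},
    {"tx": 0, "ty": 0, "tz": 0.06, "rx": 0, "ry": 0, "rz": 0, "fingers": -0.5},
    {"tx": 0.01, "ty": 0.03, "tz": 0.08, "rx": 0, "ry": 0, "rz": 0, "fingers": -0.5},
    {"tx": 0.02, "ty": 0.07, "tz": 0.08, "rx": 0, "ry": 0, "rz": 0, "fingers": -0.5},
    {"tx": 0.03, "ty": 0.115, "tz": 0.08, "rx": 0, "ry": 0, "rz": 0, "fingers": -0.5},
    {"tx": 0.04, "ty": 0.16, "tz": 0.08, "rx": 0, "ry": 0, "rz": 0, "fingers": -0.2},
    {"tx": 0.045, "ty": 0.2, "tz": 0.08, "rx": 0, "ry": 0, "rz": 0, "fingers": 0},
    {"tx": 0.045, "ty": 0.22, "tz": 0.08, "rx": 0, "ry": 0, "rz": 0, "fingers": 0},
  ],
)

```text
time_s: 23.65
ee_pos: [0.5247, -0.0977, 0.2646]
eef_rot: [-0.084, 0.996, 0.001, 0.001]
wrist_force: [0.5, 0.1, 1.0]
gripper_width: 0.499
```

Run:
```python
from h import *
t=vision.get_image("top");pickle.dump(t,open("top2.pkl","wb"));f=t["frame"];s=vision.get_image("scene")["frame"]
print(telemetry.get_obs()["ee_pos"])
cv2.imwrite("pics/t7.png",np.hstack([cv2.resize(f[175:300,425:530],(400,476)),cv2.resize(s[310:460,110:240],(400,476))]))
hsv=cv2.cvtColor(f,cv2.COLOR_BGR2HSV);S,V=hsv[...,1],hsv[...,2]
cov=cv2.morphologyEx(((S<=6)&(V>75)&(V<125)).astype(np.uint8),cv2.MORPH_OPEN,np.ones((5,5)))
[print(b) for b in blobs(t,cov,.014,(140,170,240,310),500)]
[print("near",b) for b in blobs(t,cov,.1,(265,230,355,292),500)]
```

```text
[ 0.52437443 -0.09816412  0.26456699]
(460.6, 308.4, 62.2, 139.0, 7.8, (156, 250, 64, 36))
(579.7, 324.6, 82.6, 138.8, 7.5, (152, 191, 65, 44))
```

View pics/t7.png

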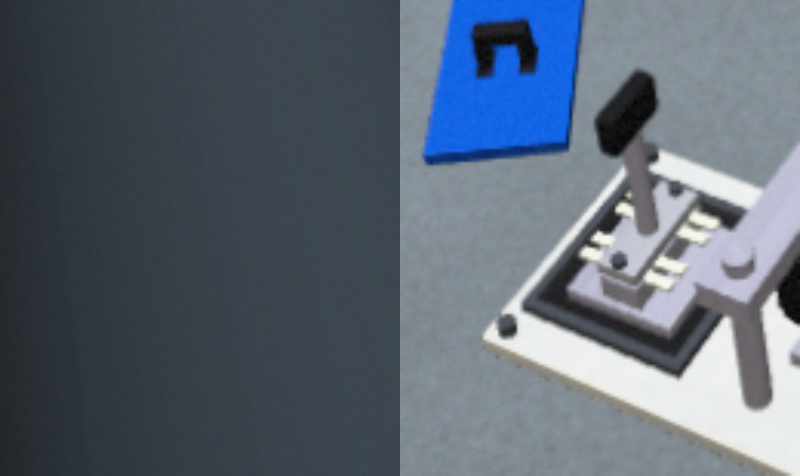

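The carrier stands in the middle of the nest (right panel: foot around (640,290) inside the rim with margin on all sides), upright. The top view is covered by the arm there. The covers lie unchanged in the tray. I fetch the far cover.

Request:
carry_out(
  targets=[
    {"tx": 0.002, "ty": 0.02, "tz": 0, "rx": 0, "ry": 0, "rz": 0, "fingers": 0},
    {"tx": 0.008, "ty": 0.06, "tz": 0, "rx": 0, "ry": 0, "rz": 0, "fingers": 0},
    {"tx": 0.014, "ty": 0.105, "tz": 0, "rx": 0, "ry": 0, "rz": -0.01, "fingers": 0},
    {"tx": 0.02, "ty": 0.15, "tz": 0, "rx": 0, "ry": 0, "rz": -0.01, "fingers": 0},
    {"tx": 0.026, "ty": 0.195, "tz": 0, "rx": 0, "ry": 0, "rz": -0.02, "fingers": 0},
    {"tx": 0.031, "ty": 0.24, "tz": 0, "rx": 0, "ry": 0, "rz": -0.02, "fingers": 0},
    {"tx": 0.037, "ty": 0.285, "tz": 0, "rx": 0, "ry": 0, "rz": -0.03, "fingers": 0},
    {"tx": 0.043, "ty": 0.33, "tz": 0, "rx": 0, "ry": 0, "rz": -0.03, "fingers": 0},
  ],
  squeeze=40,
)

```text
time_s: 24.55
ee_pos: [0.5676, 0.2284, 0.2645]
eef_rot: [-0.066, 0.998, -0.0, 0.0]
wrist_force: [0.9, -0.3, -0.4]
gripper_width: 0.502
```

Request:
carry_out(
  targets=[
    {"tx": 0.006, "ty": 0.04, "tz": 0, "rx": 0, "ry": 0, "rz": 0, "fingers": 0},
    {"tx": 0.01, "ty": 0.075, "tz": -0.02, "rx": 0, "ry": 0, "rz": 0, "fingers": 0},
    {"tx": 0.0125, "ty": 0.097, "tz": -0.05, "rx": 0, "ry": 0, "rz": 0, "fingers": 0},
    {"tx": 0.0125, "ty": 0.097, "tz": -0.09, "rx": 0, "ry": 0, "rz": 0, "fingers": 0},
    {"tx": 0.0125, "ty": 0.097, "tz": -0.12, "rx": 0, "ry": 0, "rz": 0, "fingers": 0},
    {"tx": 0.0125, "ty": 0.097, "tz": -0.15, "rx": 0, "ry": 0, "rz": 0, "fingers": 0},
    {"tx": 0.0125, "ty": 0.097, "tz": -0.17, "rx": 0, "ry": 0, "rz": 0, "fingers": 0},
    {"tx": 0.0125, "ty": 0.097, "tz": -0.17, "rx": 0, "ry": 0, "rz": 0, "fingers": 0},
  ],
)

```text
time_s: 25.35
ee_pos: [0.5787, 0.3228, 0.0912]
eef_rot: [-0.067, 0.998, -0.002, -0.002]
wrist_force: [-0.3, -0.6, -0.4]
gripper_width: 0.505
```

Request:
carry_out(
  targets=[
    {"tx": 0, "ty": 0, "tz": 0, "rx": 0, "ry": 0, "rz": 0, "fingers": 0},
    {"tx": 0, "ty": 0, "tz": -0.005, "rx": 0, "ry": 0, "rz": 0, "fingers": 0},
    {"tx": 0, "ty": 0, "tz": -0.01, "rx": 0, "ry": 0, "rz": 0, "fingers": 0},
    {"tx": 0, "ty": 0, "tz": -0.015, "rx": 0, "ry": 0, "rz": 0, "fingers": 0},
    {"tx": 0, "ty": 0, "tz": -0.02, "rx": 0, "ry": 0, "rz": 0, "fingers": 0},
    {"tx": 0, "ty": 0, "tz": -0.02, "rx": 0, "ry": 0, "rz": 0, "fingers": 0},
    {"tx": 0, "ty": 0, "tz": -0.02, "rx": 0, "ry": 0, "rz": 0, "fingers": 0},
    {"tx": 0, "ty": 0, "tz": -0.02, "rx": 0, "ry": 0, "rz": 0, "fingers": 0},
  ],
)

```text
time_s: 26.15
ee_pos: [0.5796, 0.325, 0.0739]
eef_rot: [-0.067, 0.998, 0.0, 0.0]
wrist_force: [-0.2, 0.2, -0.2]
gripper_width: 0.501
```

Request:
carry_out(
  targets=[
    {"tx": 0, "ty": 0, "tz": -0.015, "rx": 0, "ry": 0, "rz": 0, "fingers": 0},
    {"tx": 0, "ty": 0, "tz": -0.03, "rx": 0, "ry": 0, "rz": 0, "fingers": 0},
    {"tx": 0, "ty": 0, "tz": -0.038, "rx": 0, "ry": 0, "rz": 0, "fingers": 0},
    {"tx": 0, "ty": 0, "tz": -0.0405, "rx": 0, "ry": 0, "rz": 0, "fingers": 0.3},
    {"tx": 0, "ty": 0, "tz": -0.0405, "rx": 0, "ry": 0, "rz": 0, "fingers": 1},
    {"tx": 0, "ty": 0, "tz": -0.0405, "rx": 0, "ry": 0, "rz": 0, "fingers": 1},
    {"tx": 0, "ty": 0, "tz": -0.0405, "rx": 0, "ry": 0, "rz": 0, "fingers": 1},
    {"tx": 0, "ty": 0, "tz": -0.0405, "rx": 0, "ry": 0, "rz": 0, "fingers": 1},
  ],
)

```text
time_s: 26.95
ee_pos: [0.5797, 0.325, 0.0336]
eef_rot: [-0.067, 0.998, 0.0, 0.0]
wrist_force: [0.7, 0.1, -1.2]
gripper_width: 0.131
```

Request:
carry_out(
  targets=[
    {"tx": 0, "ty": 0, "tz": 0.006, "rx": 0, "ry": 0, "rz": 0, "fingers": 1},
    {"tx": 0, "ty": 0, "tz": 0.02, "rx": 0, "ry": 0, "rz": 0, "fingers": 1},
    {"tx": 0, "ty": 0, "tz": 0.045, "rx": 0, "ry": 0, "rz": 0, "fingers": 1},
    {"tx": 0, "ty": 0, "tz": 0.075, "rx": 0, "ry": 0, "rz": 0, "fingers": 1},
    {"tx": 0, "ty": 0, "tz": 0.11, "rx": 0, "ry": 0, "rz": 0, "fingers": 1},
    {"tx": 0, "ty": 0, "tz": 0.14, "rx": 0, "ry": 0, "rz": 0, "fingers": 1},
    {"tx": 0, "ty": 0, "tz": 0.165, "rx": 0, "ry": 0, "rz": 0, "fingers": 1},
    {"tx": 0, "ty": 0, "tz": 0.176, "rx": 0, "ry": 0, "rz": 0, "fingers": 1},
  ],
)

```text
time_s: 27.75
ee_pos: [0.5804, 0.3254, 0.2134]
eef_rot: [-0.067, 0.998, 0.001, 0.002]
wrist_force: [0.3, -0.5, -1.6]
gripper_width: 0.133
```

Request:
carry_out(
  targets=[
    {"tx": 0.008, "ty": -0.022, "tz": 0, "rx": 0, "ry": 0, "rz": -0.02, "fingers": 1},
    {"tx": 0.022, "ty": -0.065, "tz": 0, "rx": 0, "ry": 0, "rz": -0.06, "fingers": 1},
    {"tx": 0.038, "ty": -0.11, "tz": 0, "rx": 0, "ry": 0, "rz": -0.1, "fingers": 1},
    {"tx": 0.054, "ty": -0.157, "tz": 0, "rx": 0, "ry": 0, "rz": -0.15, "fingers": 1},
    {"tx": 0.07, "ty": -0.204, "tz": 0, "rx": 0, "ry": 0, "rz": -0.2, "fingers": 1},
    {"tx": 0.086, "ty": -0.25, "tz": 0, "rx": 0, "ry": 0, "rz": -0.24, "fingers": 1},
    {"tx": 0.098, "ty": -0.288, "tz": 0, "rx": 0, "ry": 0, "rz": -0.27, "fingers": 1},
    {"tx": 0.1045, "ty": -0.306, "tz": 0, "rx": 0, "ry": 0, "rz": -0.285, "fingers": 1},
  ],
)

```text
time_s: 28.55
ee_pos: [0.6843, 0.0131, 0.2091]
eef_rot: [0.079, 0.997, -0.001, -0.0]
wrist_force: [0.3, -0.3, -2.4]
gripper_width: 0.129
```

Request:
carry_out(
  targets=[
    {"tx": 0, "ty": 0, "tz": 0, "rx": 0, "ry": 0, "rz": 0, "fingers": 1},
    {"tx": 0, "ty": 0, "tz": -0.015, "rx": 0, "ry": 0, "rz": 0, "fingers": 1},
    {"tx": 0, "ty": 0, "tz": -0.035, "rx": 0, "ry": 0, "rz": 0, "fingers": 1},
    {"tx": 0, "ty": 0, "tz": -0.055, "rx": 0, "ry": 0, "rz": 0, "fingers": 1},
    {"tx": 0, "ty": 0, "tz": -0.065, "rx": 0, "ry": 0, "rz": 0, "fingers": 1},
    {"tx": 0, "ty": 0, "tz": -0.07, "rx": 0, "ry": 0, "rz": 0, "fingers": 1},
    {"tx": 0, "ty": 0, "tz": -0.07, "rx": 0, "ry": 0, "rz": 0, "fingers": 1},
    {"tx": 0, "ty": 0, "tz": -0.07, "rx": 0, "ry": 0, "rz": 0, "fingers": 1},
  ],
)

```text
time_s: 29.35
ee_pos: [0.6844, 0.0193, 0.1401]
eef_rot: [0.075, 0.997, 0.0, 0.001]
wrist_force: [1.0, -0.6, -0.4]
gripper_width: 0.129
```

Request:
carry_out(
  targets=[
    {"tx": 0, "ty": 0, "tz": -0.008, "rx": 0, "ry": 0, "rz": 0, "fingers": 1},
    {"tx": 0, "ty": 0, "tz": -0.014, "rx": 0, "ry": 0, "rz": 0, "fingers": 1},
    {"tx": 0, "ty": 0, "tz": -0.018, "rx": 0, "ry": 0, "rz": 0, "fingers": 1},
    {"tx": 0, "ty": 0, "tz": -0.0205, "rx": 0, "ry": 0, "rz": 0, "fingers": 1},
    {"tx": 0, "ty": 0, "tz": -0.0205, "rx": 0, "ry": 0, "rz": 0, "fingers": 1},
    {"tx": 0, "ty": 0, "tz": -0.0205, "rx": 0, "ry": 0, "rz": 0, "fingers": 0},
    {"tx": 0, "ty": 0, "tz": -0.0205, "rx": 0, "ry": 0, "rz": 0, "fingers": 0},
    {"tx": 0, "ty": 0, "tz": -0.0205, "rx": 0, "ry": 0, "rz": 0, "fingers": 0},
  ],
)

```text
time_s: 30.15
ee_pos: [0.6841, 0.0189, 0.1188]
eef_rot: [0.075, 0.997, 0.0, 0.0]
wrist_force: [0.2, 0.4, -0.3]
gripper_width: 0.5
```

Request:
carry_out(
  targets=[
    {"tx": 0, "ty": 0, "tz": 0.02, "rx": 0, "ry": 0, "rz": 0, "fingers": 0},
    {"tx": 0, "ty": 0, "tz": 0.06, "rx": 0, "ry": 0, "rz": 0, "fingers": 0},
    {"tx": 0, "ty": 0, "tz": 0.09, "rx": 0, "ry": 0, "rz": 0, "fingers": 0},
    {"tx": -0.02, "ty": 0.03, "tz": 0.1, "rx": 0, "ry": 0, "rz": 0.03, "fingers": 0},
    {"tx": -0.045, "ty": 0.06, "tz": 0.1, "rx": 0, "ry": 0, "rz": 0.06, "fingers": 0},
    {"tx": -0.07, "ty": 0.09, "tz": 0.1, "rx": 0, "ry": 0, "rz": 0.1, "fingers": 0},
    {"tx": -0.095, "ty": 0.125, "tz": 0.1, "rx": 0, "ry": 0, "rz": 0.13, "fingers": 0},
    {"tx": -0.12, "ty": 0.16, "tz": 0.1, "rx": 0, "ry": 0, "rz": 0.16, "fingers": 0},
  ],
)

```text
time_s: 30.95
ee_pos: [0.563, 0.1799, 0.2191]
eef_rot: [-0.005, 1.0, 0.0, 0.0]
wrist_force: [0.9, 1.0, -0.0]
gripper_width: 0.498
```

Request:
carry_out(
  targets=[
    {"tx": -0.025, "ty": 0.034, "tz": 0, "rx": 0, "ry": 0, "rz": 0.03, "fingers": 0},
    {"tx": -0.05, "ty": 0.066, "tz": 0, "rx": 0, "ry": 0, "rz": 0.06, "fingers": 0},
    {"tx": -0.075, "ty": 0.098, "tz": 0, "rx": 0, "ry": 0, "rz": 0.1, "fingers": 0},
    {"tx": -0.094, "ty": 0.12, "tz": -0.02, "rx": 0, "ry": 0, "rz": 0.12, "fingers": 0},
    {"tx": -0.1035, "ty": 0.13, "tz": -0.05, "rx": 0, "ry": 0, "rz": 0.125, "fingers": 0},
    {"tx": -0.1035, "ty": 0.13, "tz": -0.09, "rx": 0, "ry": 0, "rz": 0.125, "fingers": 0},
    {"tx": -0.1035, "ty": 0.13, "tz": -0.12, "rx": 0, "ry": 0, "rz": 0.125, "fingers": 0},
    {"tx": -0.1035, "ty": 0.13, "tz": -0.14, "rx": 0, "ry": 0, "rz": 0.125, "fingers": 0},
  ],
)

```text
time_s: 31.75
ee_pos: [0.4597, 0.3086, 0.0768]
eef_rot: [-0.067, 0.998, -0.0, -0.001]
wrist_force: [0.2, -0.8, -0.7]
gripper_width: 0.502
```

Run:
```python
from h import *
t=vision.get_image("top");f=t["frame"];hsv=cv2.cvtColor(f,cv2.COLOR_BGR2HSV);S,V=hsv[...,1],hsv[...,2]
cov=cv2.morphologyEx(((S<=6)&(V>80)&(V<125)).astype(np.uint8),cv2.MORPH_CLOSE,np.ones((3,3)));cov=cv2.morphologyEx(cov,cv2.MORPH_OPEN,np.ones((5,5)))
[print(b) for b in blobs(t,cov,.1,(265,120,370,292),500)]
print(telemetry.get_obs()["ee_pos"])
```

```text
(461.3, 52.6, 140.8, 86.2, 82.2, (269, 238, 77, 52))
(684.8, 18.5, 140.5, 83.7, 81.7, (288, 129, 74, 48))
[0.45882808 0.30793473 0.07459719]
```

Request:
carry_out(
  targets=[
    {"tx": 0, "ty": 0, "tz": 0, "rx": 0, "ry": 0, "rz": 0, "fingers": 0},
    {"tx": 0, "ty": 0, "tz": -0.005, "rx": 0, "ry": 0, "rz": 0, "fingers": 0},
    {"tx": 0, "ty": 0, "tz": -0.01, "rx": 0, "ry": 0, "rz": 0, "fingers": 0},
    {"tx": 0, "ty": 0, "tz": -0.015, "rx": 0, "ry": 0, "rz": 0, "fingers": 0},
    {"tx": 0, "ty": 0, "tz": -0.015, "rx": 0, "ry": 0, "rz": 0, "fingers": 0},
    {"tx": 0, "ty": 0, "tz": -0.015, "rx": 0, "ry": 0, "rz": 0, "fingers": 0},
    {"tx": 0, "ty": 0, "tz": -0.015, "rx": 0, "ry": 0, "rz": 0, "fingers": 0},
    {"tx": 0, "ty": 0, "tz": -0.015, "rx": 0, "ry": 0, "rz": 0, "fingers": 0},
  ],
)

```text
time_s: 32.6
ee_pos: [0.4606, 0.309, 0.064]
eef_rot: [-0.067, 0.998, 0.0, 0.0]
wrist_force: [-0.0, -0.1, -0.1]
gripper_width: 0.497
```

Aligned with the earlier release pose. I take the middle cover, which needs -0.0305 to reach z 0.0335.

Request:
carry_out(
  targets=[
    {"tx": 0, "ty": 0, "tz": -0.012, "rx": 0, "ry": 0, "rz": 0, "fingers": 0},
    {"tx": 0, "ty": 0, "tz": -0.022, "rx": 0, "ry": 0, "rz": 0, "fingers": 0},
    {"tx": 0, "ty": 0, "tz": -0.028, "rx": 0, "ry": 0, "rz": 0, "fingers": 0},
    {"tx": 0, "ty": 0, "tz": -0.0305, "rx": 0, "ry": 0, "rz": 0, "fingers": 0.3},
    {"tx": 0, "ty": 0, "tz": -0.0305, "rx": 0, "ry": 0, "rz": 0, "fingers": 1},
    {"tx": 0, "ty": 0, "tz": -0.0305, "rx": 0, "ry": 0, "rz": 0, "fingers": 1},
    {"tx": 0, "ty": 0, "tz": -0.0305, "rx": 0, "ry": 0, "rz": 0, "fingers": 1},
    {"tx": 0, "ty": 0, "tz": -0.0305, "rx": 0, "ry": 0, "rz": 0, "fingers": 1},
  ],
)

```text
time_s: 33.4
ee_pos: [0.4606, 0.3089, 0.0334]
eef_rot: [-0.067, 0.998, 0.0, 0.0]
wrist_force: [-0.3, 1.2, -2.9]
gripper_width: 0.132
```

Request:
carry_out(
  targets=[
    {"tx": 0, "ty": 0, "tz": 0.006, "rx": 0, "ry": 0, "rz": 0, "fingers": 1},
    {"tx": 0, "ty": 0, "tz": 0.02, "rx": 0, "ry": 0, "rz": 0, "fingers": 1},
    {"tx": 0, "ty": 0, "tz": 0.045, "rx": 0, "ry": 0, "rz": 0, "fingers": 1},
    {"tx": 0, "ty": 0, "tz": 0.075, "rx": 0, "ry": 0, "rz": 0, "fingers": 1},
    {"tx": 0, "ty": 0, "tz": 0.11, "rx": 0, "ry": 0, "rz": 0, "fingers": 1},
    {"tx": 0, "ty": 0, "tz": 0.14, "rx": 0, "ry": 0, "rz": 0, "fingers": 1},
    {"tx": 0, "ty": 0, "tz": 0.165, "rx": 0, "ry": 0, "rz": 0, "fingers": 1},
    {"tx": 0, "ty": 0, "tz": 0.176, "rx": 0, "ry": 0, "rz": 0, "fingers": 1},
  ],
)

```text
time_s: 34.2
ee_pos: [0.4611, 0.3093, 0.2121]
eef_rot: [-0.067, 0.998, 0.001, 0.002]
wrist_force: [-0.2, -0.0, -2.6]
gripper_width: 0.131
```

Request:
carry_out(
  targets=[
    {"tx": 0.008, "ty": -0.02, "tz": 0, "rx": 0, "ry": 0, "rz": -0.02, "fingers": 1},
    {"tx": 0.024, "ty": -0.06, "tz": 0, "rx": 0, "ry": 0, "rz": -0.06, "fingers": 1},
    {"tx": 0.042, "ty": -0.103, "tz": 0, "rx": 0, "ry": 0, "rz": -0.1, "fingers": 1},
    {"tx": 0.06, "ty": -0.147, "tz": 0, "rx": 0, "ry": 0, "rz": -0.15, "fingers": 1},
    {"tx": 0.078, "ty": -0.191, "tz": 0, "rx": 0, "ry": 0, "rz": -0.2, "fingers": 1},
    {"tx": 0.094, "ty": -0.231, "tz": 0, "rx": 0, "ry": 0, "rz": -0.24, "fingers": 1},
    {"tx": 0.106, "ty": -0.26, "tz": 0, "rx": 0, "ry": 0, "rz": -0.27, "fingers": 1},
    {"tx": 0.1127, "ty": -0.2757, "tz": 0, "rx": 0, "ry": 0, "rz": -0.285, "fingers": 1},
  ],
)

```text
time_s: 35.0
ee_pos: [0.5735, 0.0295, 0.2087]
eef_rot: [0.078, 0.997, -0.001, -0.0]
wrist_force: [0.6, 0.0, -2.1]
gripper_width: 0.131
```

Request:
carry_out(
  targets=[
    {"tx": 0, "ty": 0, "tz": 0, "rx": 0, "ry": 0, "rz": 0, "fingers": 1},
    {"tx": 0, "ty": 0, "tz": 0, "rx": 0, "ry": 0, "rz": 0, "fingers": 1},
    {"tx": 0, "ty": 0, "tz": -0.02, "rx": 0, "ry": 0, "rz": 0, "fingers": 1},
    {"tx": 0, "ty": 0, "tz": -0.04, "rx": 0, "ry": 0, "rz": 0, "fingers": 1},
    {"tx": 0, "ty": 0, "tz": -0.06, "rx": 0, "ry": 0, "rz": 0, "fingers": 1},
    {"tx": 0, "ty": 0, "tz": -0.07, "rx": 0, "ry": 0, "rz": 0, "fingers": 1},
    {"tx": 0, "ty": 0, "tz": -0.07, "rx": 0, "ry": 0, "rz": 0, "fingers": 1},
    {"tx": 0, "ty": 0, "tz": -0.07, "rx": 0, "ry": 0, "rz": 0, "fingers": 1},
  ],
)

```text
time_s: 35.8
ee_pos: [0.5733, 0.0341, 0.1398]
eef_rot: [0.075, 0.997, 0.0, 0.0]
wrist_force: [0.9, 0.2, -3.1]
gripper_width: 0.128
```

Request:
carry_out(
  targets=[
    {"tx": 0, "ty": 0, "tz": -0.008, "rx": 0, "ry": 0, "rz": 0, "fingers": 1},
    {"tx": 0, "ty": 0, "tz": -0.014, "rx": 0, "ry": 0, "rz": 0, "fingers": 1},
    {"tx": 0, "ty": 0, "tz": -0.018, "rx": 0, "ry": 0, "rz": 0, "fingers": 1},
    {"tx": 0, "ty": 0, "tz": -0.0203, "rx": 0, "ry": 0, "rz": 0, "fingers": 1},
    {"tx": 0, "ty": 0, "tz": -0.0203, "rx": 0, "ry": 0, "rz": 0, "fingers": 1},
    {"tx": 0, "ty": 0, "tz": -0.0203, "rx": 0, "ry": 0, "rz": 0, "fingers": 0},
    {"tx": 0, "ty": 0, "tz": -0.0203, "rx": 0, "ry": 0, "rz": 0, "fingers": 0},
    {"tx": 0, "ty": 0, "tz": -0.0203, "rx": 0, "ry": 0, "rz": 0, "fingers": 0},
  ],
)

```text
time_s: 36.6
ee_pos: [0.5734, 0.0332, 0.1191]
eef_rot: [0.075, 0.997, 0.0, 0.0]
wrist_force: [0.6, -0.8, -0.9]
gripper_width: 0.496
```

Request:
carry_out(
  targets=[
    {"tx": 0, "ty": 0, "tz": 0.02, "rx": 0, "ry": 0, "rz": 0, "fingers": 0},
    {"tx": 0, "ty": 0, "tz": 0.06, "rx": 0, "ry": 0, "rz": 0, "fingers": 0},
    {"tx": 0, "ty": 0, "tz": 0.1, "rx": 0, "ry": 0, "rz": 0, "fingers": 0},
    {"tx": -0.01, "ty": 0.03, "tz": 0.12, "rx": 0, "ry": 0, "rz": 0, "fingers": 0},
    {"tx": -0.03, "ty": 0.07, "tz": 0.12, "rx": 0, "ry": 0, "rz": 0, "fingers": 0},
    {"tx": -0.05, "ty": 0.115, "tz": 0.12, "rx": 0, "ry": 0, "rz": 0, "fingers": 0},
    {"tx": -0.07, "ty": 0.16, "tz": 0.12, "rx": 0, "ry": 0, "rz": 0, "fingers": 0},
    {"tx": -0.09, "ty": 0.205, "tz": 0.12, "rx": 0, "ry": 0, "rz": 0, "fingers": 0},
  ],
)

```text
time_s: 37.4
ee_pos: [0.4823, 0.2397, 0.2394]
eef_rot: [0.076, 0.997, 0.0, 0.0]
wrist_force: [1.5, 0.7, 0.4]
gripper_width: 0.497
```

Request:
carry_out(
  targets=[
    {"tx": -0.02, "ty": 0.045, "tz": 0, "rx": 0, "ry": 0, "rz": 0, "fingers": 0},
    {"tx": -0.035, "ty": 0.08, "tz": 0, "rx": 0, "ry": 0, "rz": 0, "fingers": 0},
    {"tx": -0.045, "ty": 0.1, "tz": 0, "rx": 0, "ry": 0, "rz": 0, "fingers": 0},
    {"tx": -0.045, "ty": 0.1, "tz": 0, "rx": 0, "ry": 0, "rz": 0, "fingers": 0},
    {"tx": -0.045, "ty": 0.1, "tz": 0, "rx": 0, "ry": 0, "rz": 0, "fingers": 0},
    {"tx": -0.045, "ty": 0.1, "tz": 0, "rx": 0, "ry": 0, "rz": 0, "fingers": 0},
    {"tx": -0.045, "ty": 0.1, "tz": 0, "rx": 0, "ry": 0, "rz": 0, "fingers": 0},
    {"tx": -0.045, "ty": 0.1, "tz": 0, "rx": 0, "ry": 0, "rz": 0, "fingers": 0},
  ],
)

```text
time_s: 38.2
ee_pos: [0.4388, 0.3373, 0.2391]
eef_rot: [0.076, 0.997, -0.0, 0.0]
wrist_force: [-0.3, -0.3, -0.3]
gripper_width: 0.501
```

Run:
```python
from h import *
t=vision.get_image("top");f=t["frame"];s=vision.get_image("scene")["frame"];hsv=cv2.cvtColor(f,cv2.COLOR_BGR2HSV);S,V=hsv[...,1],hsv[...,2]
cov=cv2.morphologyEx(((S<=6)&(V>80)&(V<125)).astype(np.uint8),cv2.MORPH_CLOSE,np.ones((3,3)));cov=cv2.morphologyEx(cov,cv2.MORPH_OPEN,np.ones((5,5)))
[print(b) for b in blobs(t,cov,.1,(265,120,370,292),500)]
hm=(V<60).astype(np.uint8);[print("knob",b) for b in blobs(t,hm,.13,(300,215,325,240),25)]
print(telemetry.get_obs()["ee_pos"])
cv2.imwrite("pics/f8.png",np.hstack([cv2.resize(f[80:310,255:540],(400,323)),cv2.resize(s[190:470,100:500],(400,280))[:,:]]) if 0 else np.vstack([cv2.resize(f[80:310,255:540],(480,388))[:300],cv2.resize(s[200:450,100:500],(480,300))]))
```

```text
(461.3, 52.4, 141.2, 86.3, 82.2, (269, 237, 77, 53))
(573.1, 33.0, 140.8, 66.0, 81.5, (281, 186, 74, 42))
(683.1, 18.9, 141.1, 86.2, 81.2, (288, 129, 74, 50))
knob (524.5, 45.1, 25.0, 18.9, 0.2, (306, 221, 11, 14))
[0.43855829 0.33764819 0.23905021]
```

View pics/f8.png

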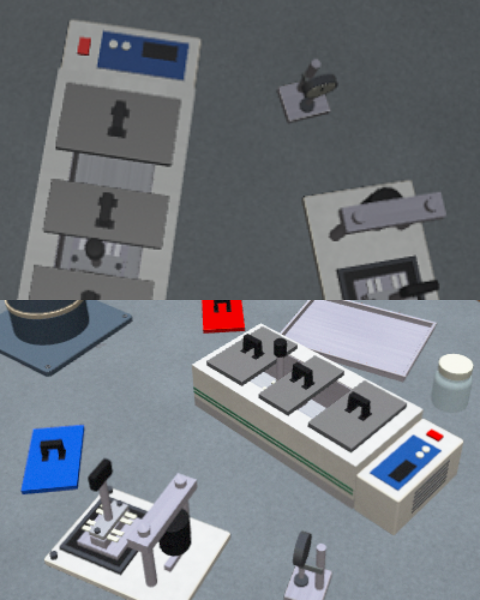

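All three covers are back within about 1 mm of their starts, the T carrier stands in the nest, and the round knob has not moved. The gripper is clear of everything, so I hand in.

```bash
python3 -c "
from cell import ctrl
print(ctrl.close_job())"
```

```text
the job is handed in; nothing more can be done
None
```

I moved the far and middle covers to the steel tray, set the T-grip carrier in the impact stand's nest, then put both covers back. I handed the job in at about 38 s, and no verdict is reported.

- **Covers:** in the last top view all three measure within about 1 mm of where they started and within 1.5° of their starting angle. That spread is mostly edge noise; the far cover's starting angle read about 1.4° off.
- **T-grip carrier:** the pictures show it upright, square and inside the nest rim. It touched down gently: about 11 N at the wrist, at the expected height. I judged its offset from the nest's centre to be about 2 mm from one view just before lowering it. I did not measure the seated pose again; the pictures agree by eye only.
- **Everything else:** the near cover and the round knob show the same pixel position as at the start. The jar and gauge look untouched by eye only; I did not measure them. The gripper ended clear of everything.
- **Disagreements between views:** the two cameras differ by 2–3 mm in the positions they give, in line with the stated calibration accuracy. No check failed.

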